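Lid the bead jars

TASK

Close the bead jars so that no glitter gets into them: take the stack of wooden lids apart and put each lid on the jar it fits, plug in the mouth and lying flat and fully down on the rim. Leave the jars standing upright where they are, and do not disturb the mug or the glue bottle.

Things in the scene. Friction and masses are not known exactly. Their poses are not given: they have to be found in the camera images.
- lid_38: The smallest of 4 light wooden lids: disc 38 mm across, 16 mm thick, no knob (take it by the edge), under it a grey plug 18 mm across, 8 mm deep, edge chamfered 2 mm. Origin: centre of the plug's underside, z up: disc from z = 8 to 24 mm. Starts on top of the stack; the lids are stacked largest lowest, each plug loose on the lid below.
- jar_38: The smallest of 4 open glass jars of brass beads; the smallest lid fits it. 32 mm across, 60 mm high, wall 3 mm, mouth 26 mm across (plug has 4 mm play all round, disc overhangs the glass 3 mm). Loose, upright. Origin: centre of its underside, z up. Lid seated: disc on the rim, lid's origin 52 mm above the jar's.
- lid_48: The second smallest of 4 light wooden lids: disc 48 mm across, 16 mm thick, no knob (take it by the edge), under it a grey plug 28 mm across, 8 mm deep, edge chamfered 2 mm. Origin: centre of the plug's underside, z up: disc from z = 8 to 24 mm. Starts in the stack, under the smallest; the lids are stacked largest lowest, each plug loose on the lid below.
- jar_48: The second smallest of 4 open glass jars of brass beads; the second smallest lid fits it. 42 mm across, 70 mm high, wall 3 mm, mouth 36 mm across (plug has 4 mm play all round, disc overhangs the glass 3 mm). Loose, upright. Origin: centre of its underside, z up. Lid seated: disc on the rim, lid's origin 62 mm above the jar's.
- lid_58: The second largest of 4 light wooden lids: disc 58 mm across, 16 mm thick, no knob (take it by the edge), under it a grey plug 38 mm across, 8 mm deep, edge chamfered 2 mm. Origin: centre of the plug's underside, z up: disc from z = 8 to 24 mm. Starts in the stack, on the largest; the lids are stacked largest lowest, each plug loose on the lid below.
- jar_58: The second largest of 4 open glass jars of brass beads; the second largest lid fits it. 52 mm across, 80 mm high, wall 3 mm, mouth 46 mm across (plug has 4 mm play all round, disc overhangs the glass 3 mm). Loose, upright. Origin: centre of its underside, z up. Lid seated: disc on the rim, lid's origin 72 mm above the jar's.
- lid_68: The largest of 4 light wooden lids: disc 68 mm across, 16 mm thick, no knob (take it by the edge), under it a grey plug 48 mm across, 8 mm deep, edge chamfered 2 mm. Origin: centre of the plug's underside, z up: disc from z = 8 to 24 mm. Starts at the bottom of the stack, on the table; the lids are stacked largest lowest, each plug loose on the lid below.
- jar_68: The largest of 4 open glass jars of brass beads; the largest lid fits it. 62 mm across, 90 mm high, wall 3 mm, mouth 56 mm across (plug has 4 mm play all round, disc overhangs the glass 3 mm). Loose, upright. Origin: centre of its underside, z up. Lid seated: disc on the rim, lid's origin 82 mm above the jar's.
- mug: White ceramic mug, 80 mm across, 92 mm high, with a handle. Origin: centre of its underside. A bystander near the right edge of the work.
- glue_bottle: Closed blue plastic glue bottle with white cap, 54 mm across, 135 mm high. Origin: centre of its underside. A bystander near the left edge of the work.
Things that resemble listed ones, but are neither listed nor needed, are in the scene too. What is shaped like the lid_38 but turquoise is not meant. What is shaped like the lid_68 but pink is not meant.

How it is judged:
By the outcome, as a careful person would: the job done as asked, in the order asked, and still so for the second after the job is handed in, with the robot touching nothing.
It also fails if it takes over 120 s, if anything falls off the work surface, if the arm or the gripper's body presses on something with over 40 N, if the wrist force passes 120 N, or if a joint passes its speed limit or range.

ROBOT

A 6-joint arm with a two-finger parallel gripper is mounted at the origin on the work surface. World frame = base frame: x ahead of the robot, y to its left, z up, the work surface at z = 0. Lengths are in m, angles in rad, forces in N, time in s.
With the tool pointing down it reaches from about 0.225 to 0.875 m from the base axis. Payload 3.4 kg.
Tool frame: the origin (TCP) lies between the finger pads; the fingertips stand 25 mm ahead of it and the grasp point (between the pads) lies 6 mm ahead of it (manip.tips_ahead is the distance from the TCP to the fingertips, in m); z points along the fingers, x is the direction in which the jaws open and shut, and the axes are right-handed (so a half turn about z gives the same grasp; the last joint's range is limited). The gripper opens to 85 mm and grips with 20 to 120 N. Pads are 22 mm wide; open, the fingers measure 114 mm over their backs; the gripper's body (76 mm by 85 mm) begins 54 mm behind the grasp point. The pads swing forward as they close: fully open they stand 13 mm farther back than shut.
Start: joints at [1.123, 0.276, 1.505, -0, 1.361, -0.121], TCP at [0.185, 0.545, 0.256] pointing down, gripper open.
Joint ranges: [-2.89, 2.89], [-0.75, 2.08], [0.22, 2.7], [-1.18, 4.32], [0.11, 2.71], [-2.7, 2.7]. Speed limits (rad/s): [2.57, 2.57, 3.14, 3.14, 3.14, 3.14].

INTERFACE

Orientations are given as a unit quaternion [w, x, y, z].
In Python, from rig import manip gives the robot as it stands. The module is installed in compiled form; this text tells all that it offers.
- The arm moves only by the tool send_rows, never from a script. Its argument "plan" is a list of rows, each an object with "linear": the shift along the tool's x, y, z in m, a list of three; "delta_rot": the turn, a rotation vector about the tool's x, y, z in degrees, a list of three; "fingers": the finger opening in m, from 0 to 0.0854. A call has 1 to 12 rows; each row shifts and turns the pose as measured when the row begins, along the tool's axes as they then stand; what a row does not reach is not made up. A row lasts 1/12 s, in which the tool goes at most 41.7 mm and 7.16 degrees, less where a joint would pass 70% of its speed; a pose out of reach is approached as far as the arm can. A call with a gripper value outside its range is refused whole. The fingers move at their own pace and stop on an object; "force" is the grip in N (left out, the last holds). Time passes only in rows, so rows that do not move let the fingers close. It gives the time, the measured TCP pose, the force and the opening at its end, in the units of the state.
- manip.get_state(): the state, without advancing time (a new reading comes with each control period).
- manip.get_image(name): name is "side" or "top"; returns the picture (480x640x3 uint8, red, green, blue); there is no depth.
- manip.camera_info(name): a dict with "K" (3x3 intrinsics, pixels), "dist" ([k1, k2, p1, p2, k3] as OpenCV has them; the pictures are not rectified), "rvec" (rotation vector, rad) and "tvec" (3), from world to camera coordinates, as OpenCV has them. Camera axes: x right, y down, z forward; pixel columns grow to the right and rows downward; lengths in m; the calibration is good to about 2 mm. A picture is of the moment at which its call begins. camera_info takes no time and is no camera call.
- manip.sign_off(): hands the job in, once; it reports no verdict.
Trained networks look in the newest picture that a camera, given by its name, has taken for a name from the list of things; names that differ only in an ending like _2 or _b are one class to them, and where a whole thing is asked for, a point or a joint stands for the part that bears it (a point fixed in the world has none). Each returns a list of dicts, best first, with "p" (0 to 1); they miss things now and then, are a little off and sometimes report something else, mostly with a low value. They report only what shows in the picture. A call takes as long as a camera call. They do not tell look-alikes from the thing itself.
- manip.find_in(thing, camera): "extent" ([left, top, right, bottom] in pixels, round what is visible of it).
- manip.masks_of(thing, camera): "pixels" (480x640 bool, what is visible of it) and "extent" ([left, top, right, bottom] in pixels, round what is visible of it).
The state is a dict: "clock": time; "qpos": joint angles; "qd": joint speeds; "effort": joint torques, N m; "position": TCP position; "ee_rot": TCP orientation; "contact_force": force on the tool from outside, world axes, zero at the start; "moment": the same for the moment, N m; "width": finger opening in m.
Only numpy, scipy, OpenCV 4.12 (cv2) and the standard library are available. Lean on these libraries where they do the work, as an engineer would, in place of code of your own. Each camera call takes 0.05 s, during which the arm holds its last target. There are 200 camera calls.

## Working session

There is one attempt and no reset: what is moved stays moved. The work goes in short steps, Python scripts to look and compute and a tool call to move; the robot and the scene stay as the last step left them, time stands still between calls to the robot, and variables do not carry over. Pictures are saved under pics/ and viewed, about 12 in all and at most 16, crops included, and the job is handed in when it is done.

Besides the shell and the picture viewer there is one more tool, called after ">>>" as a command line: name --argument value ..., lists and objects as JSON in quotes. send_rows: Moves the arm, as the interface text tells. Its arguments: {"type":"object","properties":{"plan":{"type":"array","items":{"type":"object","properties":{"linear":{"type":"array","items":{"type":"number"}},"delta_rot":{"type":"array","items":{"type":"number"}},"fingers":{"type":"number"}}}},"force":{"type":"number"}},"required":["plan"]}

```bash
mkdir -p pics; ls
python3 - <<'E'
from rig import manip
import cv2
s=manip.get_state();print(s)
for n in("side","top"):
    i=manip.get_image(n);cv2.imwrite(f"pics/{n}0.png",i[:,:,::-1]);print(n,manip.camera_info(n))
E
```

```text
pics
{'clock': 0.0, 'qpos': array([ 1.12298631e+00,  2.76607224e-01,  1.50612257e+00,  2.09472624e-05,
        1.36067674e+00, -1.20998727e-01]), 'qd': array([-0.00095969, -0.00233028,  0.00159401,  0.00145888, -0.00032422,
        0.00012613]), 'effort': array([ 1.51630491e-05, -4.16778910e+01, -2.45811009e+01,  2.41771966e-05,
        1.08595702e-02, -7.06936248e-06]), 'position': array([0.18438289, 0.54414157, 0.25543689]), 'ee_rot': array([ 4.26617752e-04,  8.12720064e-01,  5.82653650e-01, -8.00400159e-04]), 'contact_force': array([-0.53493306, -0.33908157,  0.31481316]), 'moment': array([-0.01292318, -0.00325092,  0.03185204]), 'width': 0.0852756764647806}
side {'K': array([[475.35717868,   0.        , 321.4653251 ],
       [  0.        , 475.35717868, 241.38109308],
       [  0.        ,   0.        ,   1.        ]]), 'dist': array([-0.05857878,  0.        ,  0.        ,  0.        ,  0.        ]), 'rvec': array([ 2.34736398, -0.46410688,  0.15791903]), 'tvec': array([-0.45629819,  0.18053737,  0.94671592])}
top {'K': array([[510.47639156,   0.        , 309.6027914 ],
       [  0.        , 510.47639156, 244.83446597],
       [  0.        ,   0.        ,   1.        ]]), 'dist': array([0.02264557, 0.        , 0.        , 0.        , 0.        ]), 'rvec': array([ 2.1372355 , -2.12671362,  0.13087164]), 'tvec': array([0.00547748, 0.51857285, 1.09481998])}
```

View pics/top0.png

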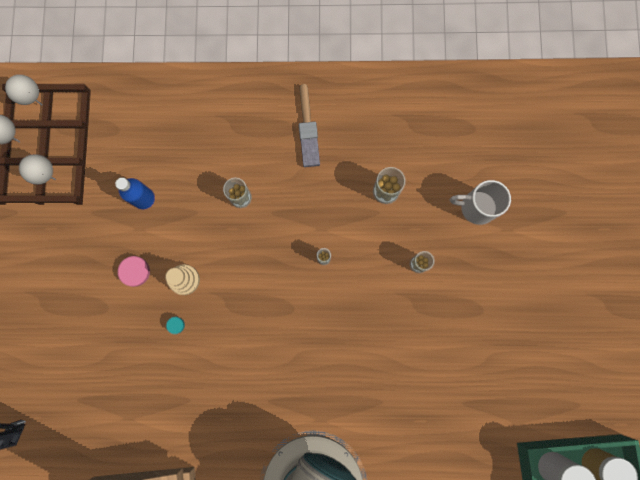

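View pics/side0.png

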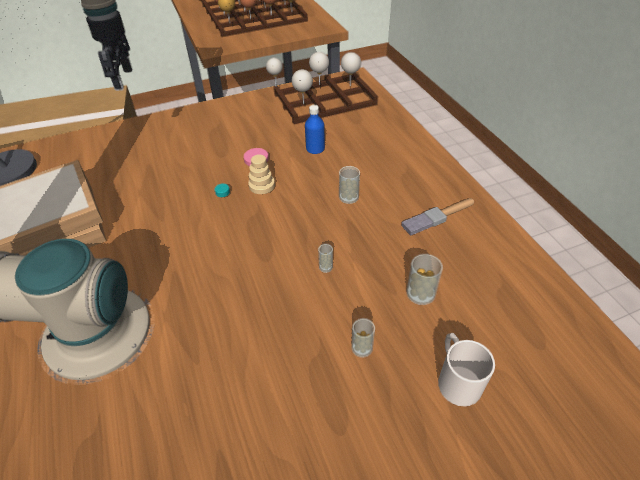

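```bash
cat > h.py <<'E'
from rig import manip
import numpy as np, cv2
from scipy.optimize import minimize
from scipy.spatial.transform import Rotation as R
CI={n:manip.camera_info(n) for n in("side","top")}
SH=4
def proj(P,n):
    c=CI[n];return cv2.projectPoints(np.asarray(P,float),c["rvec"],c["tvec"],c["K"],c["dist"])[0][:,0]
def ring(x,y,z,r):
    t=np.linspace(0,2*np.pi,60);return np.c_[x+r*np.cos(t),y+r*np.sin(t),0*t+z]
def draw(m,P,n,v):
    h=cv2.convexHull(np.round(proj(P,n)*SH).astype(np.int32)) # rendered at SH x
    cv2.fillConvexPoly(m,h,v)
def cyl(x,y,z0,z1,r): return np.r_[ring(x,y,z0,r),ring(x,y,z1,r)]
def render(parts,over,n):
    """parts/over: lists of (x,y,z0,z1,r); visible mask of parts not hidden by over"""
    m=np.zeros((480*SH,640*SH),np.uint8)
    for p in parts: draw(m,cyl(*p),n,255)
    for p in over: draw(m,cyl(*p),n,0)
    return cv2.resize(m,(640,480),interpolation=cv2.INTER_AREA)/255.
def lid(x,y,z,d): d/=1000;return [(x,y,z,z+.008,d/2-.010),(x,y,z+.008,z+.024,d/2)]
def jar(x,y,d,z=0): d/=1000;return [(x,y,z,z+{38:.06,48:.07,58:.08,68:.09}[round(d*1000)],d/2-.003)]
def fit(masks,f,x0,over=[]):
    """masks: {cam:bool mask}; f(x,y)->parts"""
    def cost(v):
        c=0
        for n,m in masks.items():
            r=render(f(*v),over,n);c+=1-np.minimum(r,m).sum()/np.maximum(r,m).sum()
        return c/len(masks)
    S=np.r_[[x0],[np.add(x0,[.012,0])],[np.add(x0,[0,.012])]]
    q=minimize(cost,x0,method="Nelder-Mead",options=dict(initial_simplex=S,xatol=2e-4,fatol=1e-4,maxiter=60))
    return q.x,q.fun
def unproj(u,v,z,n):
    c=CI[n];a=cv2.undistortPoints(np.array([[[u,v]]],float),c["K"],c["dist"])[0,0]
    M=cv2.Rodrigues(c["rvec"])[0];d=M.T@np.r_[a,1];o=-M.T@c["tvec"];return (o+d*(z-o[2])/d[2])[:2]
def pose():
    s=manip.get_state();w=s["ee_rot"];return s["position"],R.from_quat(np.r_[w[1:],w[0]]),s
def go(target,yaw=None):
    """print tool-frame shift to world target TCP; yaw= world angle of jaw axis wanted"""
    p,r,s=pose();d=r.inv().apply(np.subtract(target,p))
    x=r.as_matrix()[:,0];a=np.degrees(np.arctan2(x[1],x[0]))
    print("p",p.round(4),"shift mm",(d*1000).round(1),"tilt",(np.degrees(np.arccos(-r.as_matrix()[2,2]))).round(2),"yaw",a.round(1),"w",s["width"].round(4),"t",round(s["clock"],2))
    rt=R.from_euler("ZX",[a if yaw is None else yaw,180],degrees=True)
    print("rotvec",np.degrees((r.inv()*rt).as_rotvec()).round(2))
E
cat > loc.py <<'E'
from h import *
print("tips",manip.tips_ahead)
I={n:manip.get_image(n) for n in CI}
G={58:(237,192),68:(389,185),38:(324,256),48:(423,262)}
for d,uv in G.items():
    M={}
    x0=unproj(*uv,.04,"top")
    for n in CI:
        c=proj([[*x0,.04]],n)[0]
        L=manip.masks_of(f"jar_{d}",n)
        L=[l for l in L if l["pixels"].any()]
        if L:
            l=min(L,key=lambda l:np.hypot(*(np.mean(np.nonzero(l["pixels"]),1)[::-1]-c)));M[n]=l["pixels"];print(n,l["extent"],round(l["p"],2))
    print("jar",d,fit(M,lambda x,y:jar(x,y,d),x0),{n:fit({n:M[n]},lambda x,y:jar(x,y,d),x0) for n in M})
over=[]
for k,d in enumerate((38,48,58,68)):
    z=.072-.024*k;M={};x0=unproj(182,279,.04,"top")
    for n in CI:
        c=proj([[*x0,z+.016]],n)[0]
        L=[l for l in manip.masks_of(f"lid_{d}",n) if l["pixels"].any()]
        print(d,n,[(np.round(l["extent"]),round(l["p"],2)) for l in L])
        L=[l for l in L if np.hypot(*(np.mean(np.nonzero(l["pixels"]),1)[::-1]-c))<20]
        if L: M[n]=L[0]["pixels"]
    if M:
        x,f=fit(M,lambda x,y:lid(x,y,z,d),x0,over);print("lid",d,x,f,{n:fit({n:M[n]},lambda x,y:lid(x,y,z,d),x0,over)[0] for n in M})
        over+=lid(*x,z,d)
print(manip.get_state()["clock"])
E
python3 loc.py
```

```text
tips 0.025
side [337.9, 165.7, 361.1, 206.6] 0.75
top [220.7, 180.0, 250.4, 205.9] 0.95
jar 58 (array([0.63600495, 0.17031735]), np.float64(0.05310490110123034)) {'side': (array([0.63573937, 0.16817329]), np.float64(0.055493111851594)), 'top': (array([0.63575398, 0.17081686]), np.float64(0.033368628575105586))}
side [406.7, 254.5, 440.4, 303.7] 0.63
top [372.8, 167.1, 402.3, 202.7] 0.78
jar 68 (array([ 0.65058115, -0.16741461]), np.float64(0.05264699536506562)) {'side': (array([ 0.64903732, -0.16886267]), np.float64(0.05292444202707258)), 'top': (array([ 0.650794  , -0.16690514]), np.float64(0.037250112085545406))}
side [315.8, 245.8, 333.8, 275.0] 0.75
top [317.4, 244.1, 329.8, 265.5] 0.76
jar 38 (array([ 0.49370678, -0.02334704]), np.float64(0.09135342586916523)) {'side': (array([ 0.4917827 , -0.02511182]), np.float64(0.06330001921968087)), 'top': (array([ 0.49450865, -0.02313787]), np.float64(0.05988506552666606))}
side [350.2, 320.8, 373.7, 355.4] 0.94
top [410.9, 248.9, 431.0, 270.0] 0.96
jar 48 (array([ 0.48057623, -0.23889088]), np.float64(0.09654333384552932)) {'side': (array
[... 2007 characters left out ...]
, 0.28917829]), 'top': array([0.44538352, 0.31331138])}
68 side [(array([216., 181., 228., 194.]), 0.68), (array([244., 146., 268., 166.]), 0.63), (array([249., 171., 270., 186.]), 0.56), (array([251., 179., 273., 196.]), 0.56), (array([250., 156., 266., 170.]), 0.53), (array([246., 163., 269., 174.]), 0.44)]
68 top [(array([167., 315., 185., 336.]), 0.83), (array([164., 263., 185., 281.]), 0.75), (array([317., 245., 330., 266.]), 0.68), (array([185., 263., 200., 292.]), 0.66), (array([118., 256., 149., 284.]), 0.63), (array([173., 266., 197., 293.]), 0.45)]
lid 68 [0.44632041 0.32333832] 0.9978316876037122 {'side': array([0.44632041, 0.32333832]), 'top': array([0.44269547, 0.3000192 ])}
1.0
```

```bash
cat > ov.py <<'E'
from h import *
J={58:(.636,.1703),68:(.6506,-.1672),38:(.4938,-.0235),48:(.481,-.239)}
def crop(img,n,cx,cy,w,s,shapes):
    g=cv2.resize(img[cy-w:cy+w,cx-w:cx+w,::-1].copy(),None,fx=s,fy=s,interpolation=cv2.INTER_CUBIC)
    for P,c in shapes:
        q=((proj(P,n)-[cx-w,cy-w]+.5)*s*16).astype(np.int32);cv2.polylines(g,[q],True,c,1,cv2.LINE_AA,4)
    return g
E
cat > a.py <<'E'
from ov import *
I={n:manip.get_image(n) for n in CI}
x0=unproj(182,279,.04,"top")
M={}
for n in CI:
    hsv=cv2.cvtColor(I[n],cv2.COLOR_RGB2HSV).astype(int);c=proj([[*x0,.05]],n)[0].astype(int)
    m=(hsv[...,2]>150)&(hsv[...,0]<35)&(hsv[...,1]<135)
    b=np.zeros_like(m);b[c[1]-35:c[1]+35,c[0]-30:c[0]+30]=1
    M[n]=m&b;print(n,M[n].sum())
f=lambda x,y:sum([lid(x,y,.072-.024*k,d) for k,d in enumerate((38,48,58,68))],[])
x,c=fit(M,f,x0);print(x,c,{n:fit({n:M[n]},f,x0) for n in M})
rows=[]
for n in CI:
    o=[]
    c=proj([[*x,.05]],n)[0].astype(int)
    sh=[(ring(*x,.024+.024*k,r),(0,0,255)) for k,r in enumerate((.034,.029,.024,.019))]
    t=crop(I[n],n,*c,26,8,sh); m=cv2.resize((M[n][c[1]-26:c[1]+26,c[0]-26:c[0]+26]*255).astype(np.uint8),(192,192))
    for d in J:
        cj=proj([[*J[d],.04]],n)[0].astype(int)
        o.append(crop(I[n],n,*cj,24,4,[(ring(*J[d],z,d/2000-.003),(0,0,255)) for z in(0,.022+d/1000)]))
    b=np.hstack([np.vstack([cv2.resize(o[i],(190,192)) for i in(0,1)]),np.vstack([cv2.resize(o[i],(190,192)) for i in(2,3)])])
    b=cv2.resize(b,(380,290));t=cv2.resize(t,(290,290));rows.append(np.hstack([t,b,cv2.resize(cv2.cvtColor(m,8),(120,290))]))
cv2.imwrite("pics/ov1.png",np.vstack(rows))
E
python3 a.py
```

```text
side 761
top 791
[0.44048104 0.29062149] 0.11922530018722838 {'side': (array([0.44060862, 0.28858582]), np.float64(0.14043427925505236)), 'top': (array([0.440459  , 0.29061188]), np.float64(0.09407125886370005))}
```

View pics/ov1.png

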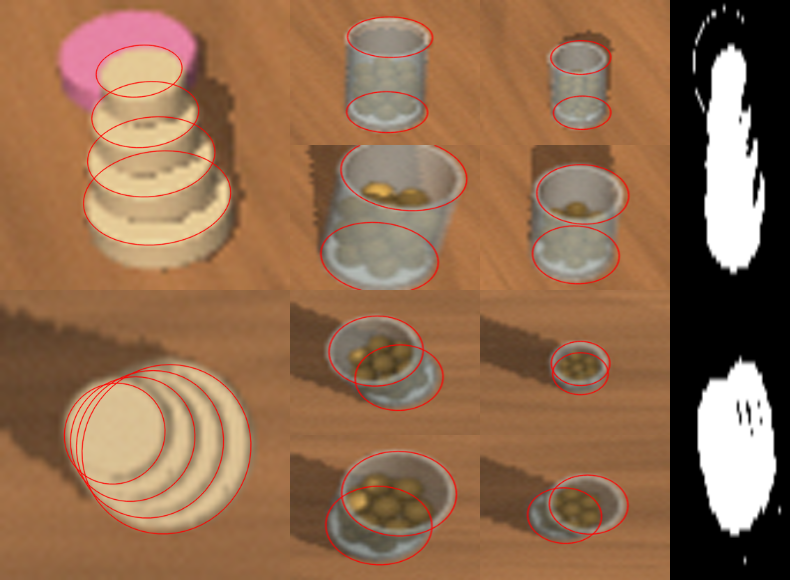

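```bash
python3 -c "
from h import *
go([.4405,.2906,.20],45)"
```

```text
Traceback (most recent call last):
  File "h.py", line 42, in go
    print("p",p.round(4),"shift mm",(d*1000).round(1),"tilt",(np.degrees(np.arccos(-r.as_matrix()[2,2]))).round(2),"yaw",a.round(1),"w",s["width"].round(4),"t",round(s["clock"],2))
                                                                                                                                        ^^^^^^^^^^^^^^^^
AttributeError: 'float' object has no attribute 'round'
```

```bash
sed -i 's/s\["width"\].round(4)/round(s["width"],4)/; s/rt=R.from_euler("ZX".*/rt=R.from_euler("ZX",[a if yaw is None else yaw,180],degrees=True); print("shift in wanted frame",(1000*rt.inv().apply(np.subtract(target,p))).round(1))/' h.py; python3 -c "
from h import *
go([.4405,.2906,.20],45)"
```

```text
p [0.1846 0.5446 0.2563] shift mm [-158.4  323.9   56.3] tilt 0.0 yaw 71.3 w 0.0852 t 1.1
shift in wanted frame [  1.3 360.5  56.3]
rotvec [ 0.   -0.   26.27]
```

>>> send_rows --plan '[{"delta_rot": [0,0,6.57],"fingers": 0.056},{"delta_rot": [0,0,6.57],"fingers": 0.056},{"delta_rot": [0,0,6.57],"fingers": 0.056},{"delta_rot": [0,0,6.57],"fingers": 0.056},{"linear": [0,0.036,0],"fingers": 0.056},{"linear": [0,0.036,0],"fingers": 0.056},{"linear": [0,0.036,0],"fingers": 0.056},{"linear": [0,0.036,0],"fingers": 0.056},{"linear": [0,0.036,0],"fingers": 0.056},{"linear": [0,0.036,0],"fingers": 0.056},{"linear": [0,0.036,0.0],"fingers": 0.056},{"linear": [0,0.036,0],"fingers": 0.056}]' --force 30

```text
$.plan[0]: bad value
```

```bash
python3 -c "
from h import *
go([.4405,.2906,.16],45)"
```

```text
p [0.1846 0.5446 0.2563] shift mm [-158.4  323.9   96.3] tilt 0.0 yaw 71.3 w 0.0852 t 1.1
shift in wanted frame [  1.3 360.5  96.3]
rotvec [ 0.   -0.   26.27]
```

All keys are apparently needed in each row.

>>> send_rows --plan '[{"linear": [0,0,0],"delta_rot": [0,0,6.57],"fingers": 0.056},{"linear": [0,0,0],"delta_rot": [0,0,6.57],"fingers": 0.056},{"linear": [0,0,0],"delta_rot": [0,0,6.57],"fingers": 0.056},{"linear": [0,0,0],"delta_rot": [0,0,6.57],"fingers": 0.056},{"linear": [0,0.036,0],"delta_rot": [0,0,0],"fingers": 0.056},{"linear": [0,0.036,0],"delta_rot": [0,0,0],"fingers": 0.056},{"linear": [0,0.036,0],"delta_rot": [0,0,0],"fingers": 0.056},{"linear": [0,0.036,0],"delta_rot": [0,0,0],"fingers": 0.056},{"linear": [0,0.036,0],"delta_rot": [0,0,0],"fingers": 0.056},{"linear": [0,0.036,0],"delta_rot": [0,0,0],"fingers": 0.056},{"linear": [0,0.036,0],"delta_rot": [0,0,0],"fingers": 0.056},{"linear": [0,0.036,0],"delta_rot": [0,0,0],"fingers": 0.056}]' --force 30

```text
clock: 2.1
position: [0.3865, 0.3353, 0.2553]
ee_rot: [-0.003, 0.926, 0.378, 0.001]
contact_force: [-0.6, 0.7, -0.6]
width: 0.0563
```

```bash
python3 -c "
from h import *
go([.4405,.2906,.14],45)"
```

```text
p [0.3865 0.3353 0.2553] shift mm [  6.8  70.3 115. ] tilt 0.36 yaw 44.4 w 0.0563 t 2.1
shift in wanted frame [  6.5  69.8 115.3]
rotvec [-0.28 -0.22 -0.58]
```

>>> send_rows --plan '[{"linear": [0.0065,0.035,0],"delta_rot": [-0.28,-0.22,-0.58],"fingers": 0.056},{"linear": [0,0.035,0],"delta_rot": [0,0,0],"fingers": 0.056},{"linear": [0,0,0],"delta_rot": [0,0,0],"fingers": 0.056},{"linear": [0,0,0.03],"delta_rot": [0,0,0],"fingers": 0.056},{"linear": [0,0,0.03],"delta_rot": [0,0,0],"fingers": 0.056},{"linear": [0,0,0.03],"delta_rot": [0,0,0],"fingers": 0.056},{"linear": [0,0,0.025],"delta_rot": [0,0,0],"fingers": 0.056},{"linear": [0,0,0],"delta_rot": [0,0,0],"fingers": 0.056},{"linear": [0,0,0],"delta_rot": [0,0,0],"fingers": 0.056}]'

```text
clock: 2.85
position: [0.4526, 0.2816, 0.14]
ee_rot: [0.002, 0.926, 0.376, 0.006]
contact_force: [-0.5, 0.7, 0.6]
width: 0.0561
```

Run:
```python
from ov import *
go([.4405,.2906,.102],45)
p,r,s=pose()
out=[]
for n in CI:
    i=manip.get_image(n);c=proj([p],n)[0].astype(int)
    sh=[]
    ax=r.as_matrix()
    for k in(.006,.025,.012,.038):
        q=p+ax[:,2]*k;sh.append((np.array([q-ax[:,0]*.035,q+ax[:,0]*.035]),(0,0,255) if k!=.025 else (0,255,0)))
    sh.append((ring(.4405,.2906,.096,.019),(255,0,0)))
    out.append(cv2.resize(crop(i,n,*c,40,8,sh),(400,400)))
cv2.imwrite("pics/g1.png",np.hstack(out))
```

```text
p [0.4526 0.2816 0.14  ] shift mm [ -2.7 -15.2  37.8] tilt 0.71 yaw 44.2 w 0.0561 t 2.85
shift in wanted frame [ -2.2 -15.   38. ]
rotvec [ 0.43 -0.57 -0.77]
```

View pics/g1.png

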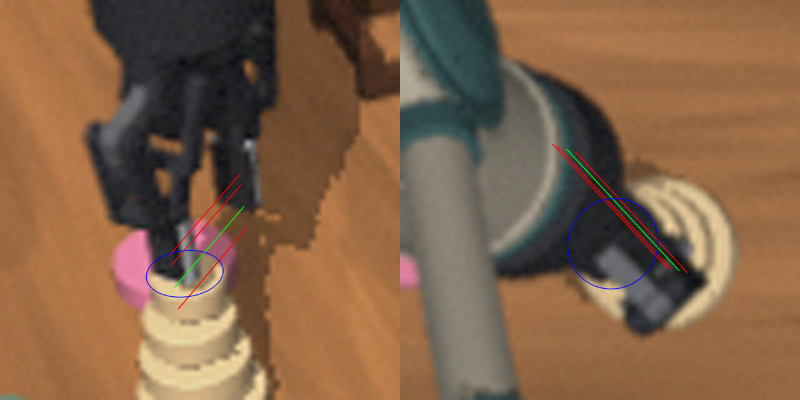

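>>> send_rows --plan '[{"linear": [-0.0022,-0.015,0],"delta_rot": [0.43,-0.57,-0.77],"fingers": 0.056},{"linear": [0,0,0],"delta_rot": [0,0,0],"fingers": 0.056},{"linear": [0,0,0],"delta_rot": [0,0,0],"fingers": 0.056}]'

```text
clock: 3.2
position: [0.4422, 0.2936, 0.1453]
ee_rot: [-0.001, 0.924, 0.384, 0.005]
contact_force: [0.6, -0.4, 0.1]
width: 0.056
```

```bash
python3 -c "
from h import *
go([.4405,.2906,.104],45)"
```

```text
p [0.4422 0.2936 0.1453] shift mm [-3.7  0.8 41.3] tilt 0.52 yaw 45.1 w 0.056 t 3.2
shift in wanted frame [-3.3  0.9 41.3]
rotvec [ 0.14 -0.5   0.11]
```

>>> send_rows --plan '[{"linear": [-0.0033,0.001,0.01],"delta_rot": [0.14,-0.5,0.1],"fingers": 0.056},{"linear": [0,0,0],"delta_rot": [0,0,0],"fingers": 0.056},{"linear": [0,0,0.01],"delta_rot": [0,0,0],"fingers": 0.056},{"linear": [0,0,0],"delta_rot": [0,0,0],"fingers": 0.056},{"linear": [0,0,0],"delta_rot": [0,0,0],"fingers": 0.056}]'

```text
clock: 3.62
position: [0.4416, 0.2914, 0.126]
ee_rot: [0.0, 0.924, 0.383, 0.003]
contact_force: [-0.2, 1.1, 0.6]
width: 0.0562
```

```bash
python3 -c "
from h import *
go([.4405,.2906,.104],45);print(manip.get_state()['qd'].round(3))
manip.get_image('top');go([.4405,.2906,.104],45)"
```

```text
p [0.4416 0.2914 0.126 ] shift mm [-1.4 -0.2 22. ] tilt 0.29 yaw 45.1 w 0.0562 t 3.62
shift in wanted frame [-1.3 -0.2 22. ]
rotvec [ 0.11 -0.27  0.08]
[-0.002  0.017  0.028 -0.002 -0.007 -0.001]
p [0.4412 0.2912 0.1257] shift mm [-1.  -0.1 21.7] tilt 0.22 yaw 45.1 w 0.056 t 3.67
shift in wanted frame [-0.9 -0.1 21.7]
rotvec [ 0.09 -0.2   0.07]
```

>>> send_rows --plan '[{"linear": [-0.0009,0,0.011],"delta_rot": [0,-0.2,0],"fingers": 0.056},{"linear": [0,0,0.007],"delta_rot": [0,0,0],"fingers": 0.056},{"linear": [0,0,0],"delta_rot": [0,0,0],"fingers": 0.056},{"linear": [0,0,0],"delta_rot": [0,0,0],"fingers": 0.056},{"linear": [0,0,0],"delta_rot": [0,0,0],"fingers": 0.056},{"linear": [0,0,0],"delta_rot": [0,0,0],"fingers": 0.056}]'

```text
clock: 4.17
position: [0.4404, 0.29, 0.1047]
ee_rot: [0.001, 0.924, 0.383, -0.001]
contact_force: [0.6, -0.5, -0.8]
width: 0.0557
```

Run:
```python
from ov import *
go([.4405,.2906,.104],45)
p,r,s=pose()
out=[]
for n in ["side"]:
    i=manip.get_image(n);c=proj([p],n)[0].astype(int)
    sh=[]
    ax=r.as_matrix()
    for k in(.025,):
        q=p+ax[:,2]*k;sh.append((np.array([q-ax[:,0]*.028,q+ax[:,0]*.028]),(0,255,0)))
    sh.append((ring(.4405,.2906,.096,.019),(255,0,0)))
    sh.append((ring(.4405,.2906,.072,.024),(255,0,0)))
    out.append(crop(i,n,*c,34,8,sh))
cv2.imwrite("pics/g2.png",np.hstack(out))
```

```text
p [0.4404 0.29   0.1047] shift mm [ 0.5 -0.4  0.7] tilt 0.15 yaw 45.0 w 0.0557 t 4.17
shift in wanted frame [ 0.5 -0.4  0.7]
rotvec [0.06 0.13 0.04]
```

View pics/g2.png

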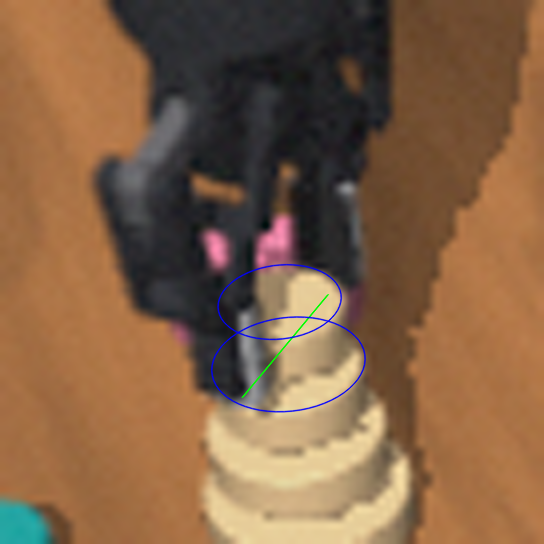

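>>> send_rows --plan '[{"linear": [0,0,0],"delta_rot": [0,0,0],"fingers": 0.03},{"linear": [0,0,0],"delta_rot": [0,0,0],"fingers": 0.03},{"linear": [0,0,0],"delta_rot": [0,0,0],"fingers": 0.03},{"linear": [0,0,0],"delta_rot": [0,0,0],"fingers": 0.03},{"linear": [0,0,0],"delta_rot": [0,0,0],"fingers": 0.03},{"linear": [0,0,-0.01],"delta_rot": [0,0,0],"fingers": 0.03},{"linear": [0,0,-0.015],"delta_rot": [0,0,0],"fingers": 0.03},{"linear": [0,0,-0.025],"delta_rot": [0,0,0],"fingers": 0.03},{"linear": [0,0,-0.025],"delta_rot": [0,0,0],"fingers": 0.03},{"linear": [0,0,0],"delta_rot": [0,0,0],"fingers": 0.03}]' --force 30

```text
clock: 5.05
position: [0.4399, 0.2899, 0.1846]
ee_rot: [0.001, 0.924, 0.383, -0.002]
contact_force: [0.6, 1.0, 1.0]
width: 0.0356
```

```bash
python3 -c "
from h import *
go([.4938,-.0235,.18],45)"
```

```text
p [0.4399 0.2899 0.1846] shift mm [-183.7  259.6    5.4] tilt 0.23 yaw 45.0 w 0.0356 t 5.05
shift in wanted frame [-183.5  259.8    4.6]
rotvec [0.02 0.23 0.04]
```

```bash
cat > look.py <<'E'
import sys
from ov import *
# look.py name w cams... : crops about TCP with ring of held lid d
name,d,w=sys.argv[1],int(sys.argv[2]),int(sys.argv[3])
dz=float(sys.argv[4]) if len(sys.argv)>4 else .012
p,r,s=pose();out=[]
for n in CI:
    i=manip.get_image(n);c=proj([p+[0,0,-.01]],n)[0].astype(int)
    q=p+r.as_matrix()[:,2]*dz   # disc bottom... centre
    sh=[(ring(q[0],q[1],q[2]+k,d/2000),(255,0,0)) for k in(-.008,.008)]
    for D,(x,y) in J.items(): sh.append((ring(x,y,D/1000+.022,D/2000-.003),(0,0,255)))
    out.append(cv2.resize(crop(i,n,*c,w,8,sh),(400,400),interpolation=cv2.INTER_AREA))
cv2.imwrite(f"pics/{name}.png",np.hstack(out))
E
python3 look.py g3 38 34 .017; python3 -c "
from h import *
print(manip.get_state()['contact_force'])"
```

```text
[-0.13207438 -1.11560545 -0.86964368]
```

View pics/g3.png

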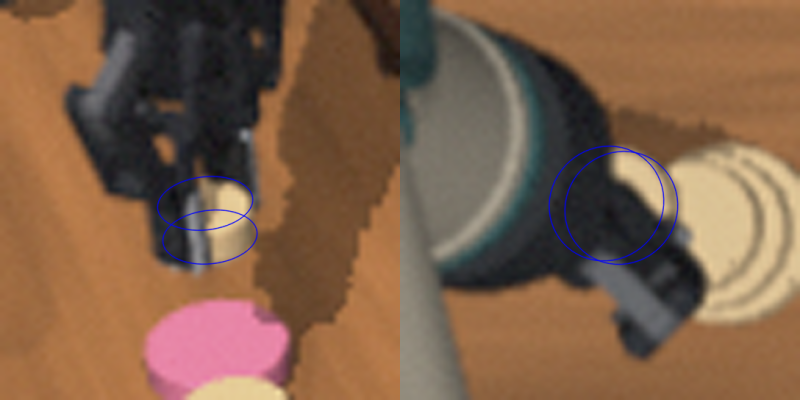

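>>> send_rows --plan '[{"linear": [-0.018,0.026,0],"delta_rot": [0,0,0],"fingers": 0.03},{"linear": [-0.018,0.026,0],"delta_rot": [0,0,0],"fingers": 0.03},{"linear": [-0.018,0.026,0],"delta_rot": [0,0,0],"fingers": 0.03},{"linear": [-0.018,0.026,0],"delta_rot": [0,0,0],"fingers": 0.03},{"linear": [-0.018,0.026,0],"delta_rot": [0,0,0],"fingers": 0.03},{"linear": [-0.018,0.026,0],"delta_rot": [0,0,0],"fingers": 0.03},{"linear": [-0.018,0.026,0],"delta_rot": [0,0,0],"fingers": 0.03},{"linear": [-0.018,0.026,0],"delta_rot": [0,0,0],"fingers": 0.03},{"linear": [-0.018,0.026,0],"delta_rot": [0,0,0],"fingers": 0.03},{"linear": [0,0,0],"delta_rot": [0,0,0],"fingers": 0.03},{"linear": [0,0,0],"delta_rot": [0,0,0],"fingers": 0.03},{"linear": [0,0,0],"delta_rot": [0,0,0],"fingers": 0.03}]'

```text
clock: 6.15
position: [0.4829, -0.0024, 0.1701]
ee_rot: [-0.004, 0.923, 0.385, -0.015]
contact_force: [0.7, -0.8, 1.0]
width: 0.0357
```

```bash
python3 -c "
from h import *
go([.4938,-.0235,.12],45)"
```

```text
p [ 0.4829 -0.0024  0.1701] shift mm [-6.1 23.5 49.9] tilt 1.77 yaw 45.3 w 0.0357 t 6.15
shift in wanted frame [-7.2 22.6 50.1]
rotvec [-1.04  1.44  0.26]
```

>>> send_rows --plan '[{"linear": [-0.0036,0.0113,0],"delta_rot": [-0.5,0.7,0.13],"fingers": 0.03},{"linear": [-0.0036,0.0113,0],"delta_rot": [-0.5,0.7,0.13],"fingers": 0.03},{"linear": [0,0,0],"delta_rot": [0,0,0],"fingers": 0.03},{"linear": [0,0,0.02],"delta_rot": [0,0,0],"fingers": 0.03},{"linear": [0,0,0.02],"delta_rot": [0,0,0],"fingers": 0.03},{"linear": [0,0,0],"delta_rot": [0,0,0],"fingers": 0.03},{"linear": [0,0,0],"delta_rot": [0,0,0],"fingers": 0.03},{"linear": [0,0,0],"delta_rot": [0,0,0],"fingers": 0.03},{"linear": [0,0,0],"delta_rot": [0,0,0],"fingers": 0.03}]'

```text
clock: 6.9
position: [0.4953, -0.0208, 0.1301]
ee_rot: [0.0, 0.923, 0.386, 0.002]
contact_force: [1.2, 0.4, -0.4]
width: 0.0354
```

```bash
python3 -c "
from h import *
go([.4938,-.0235,.10],45)"
```

```text
p [ 0.4953 -0.0208  0.1301] shift mm [-3.1  0.8 30.1] tilt 0.28 yaw 45.4 w 0.0354 t 6.9
shift in wanted frame [-3.   0.8 30.1]
rotvec [ 0.11 -0.26  0.38]
```

>>> send_rows --plan '[{"linear": [-0.003,0.001,0],"delta_rot": [0.1,-0.26,0.38],"fingers": 0.03},{"linear": [0,0,0],"delta_rot": [0,0,0],"fingers": 0.03},{"linear": [0,0,0.013],"delta_rot": [0,0,0],"fingers": 0.03},{"linear": [0,0,0.012],"delta_rot": [0,0,0],"fingers": 0.03},{"linear": [0,0,0],"delta_rot": [0,0,0],"fingers": 0.03},{"linear": [0,0,0],"delta_rot": [0,0,0],"fingers": 0.03},{"linear": [0,0,0],"delta_rot": [0,0,0],"fingers": 0.03},{"linear": [0,0,0],"delta_rot": [0,0,0],"fingers": 0.03}]'

```text
clock: 7.57
position: [0.4979, -0.0245, 0.1106]
ee_rot: [0.003, 0.924, 0.383, 0.005]
contact_force: [-0.5, -0.2, -0.4]
width: 0.0355
```

```bash
python3 -c "
from h import *
go([.4938,-.0235,.0843],45)"; python3 look.py g4 38 32 .016
```

```text
p [ 0.4979 -0.0245  0.1106] shift mm [-2.4 -3.8 26.2] tilt 0.66 yaw 45.0 w 0.0355 t 7.57
shift in wanted frame [-2.2 -3.6 26.3]
rotvec [ 0.56 -0.35 -0.02]
```

View pics/g4.png

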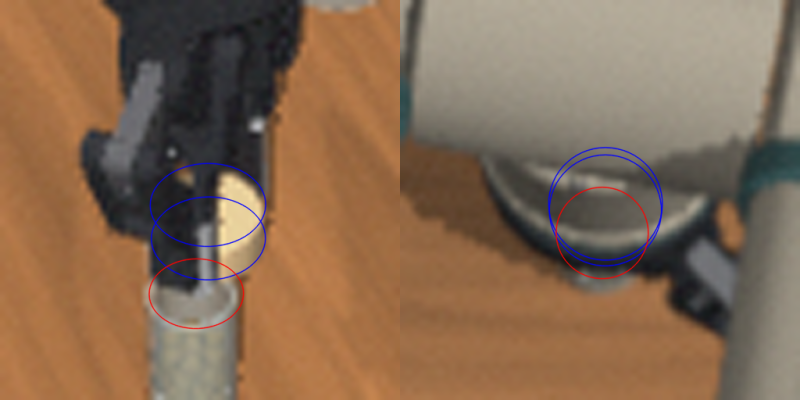

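>>> send_rows --plan '[{"linear": [-0.0022,-0.0036,0],"delta_rot": [0.5,-0.3,0],"fingers": 0.03},{"linear": [0,0,0],"delta_rot": [0,0,0],"fingers": 0.03},{"linear": [0,0,0],"delta_rot": [0,0,0],"fingers": 0.03},{"linear": [0,0,0],"delta_rot": [0,0,0],"fingers": 0.03},{"linear": [0,0,0],"delta_rot": [0,0,0],"fingers": 0.03}]'

```text
clock: 8.08
position: [0.4939, -0.0234, 0.1116]
ee_rot: [0.001, 0.924, 0.383, 0.001]
contact_force: [-0.6, -0.0, -0.2]
width: 0.0356
```

```bash
python3 -c "
from h import *
go([.4938,-.0235,.0843],45)"
```

```text
p [ 0.4939 -0.0234  0.1116] shift mm [-0.2 -0.  27.3] tilt 0.13 yaw 45.0 w 0.0356 t 8.08
shift in wanted frame [-0.1  0.  27.3]
rotvec [ 0.1  -0.09 -0.01]
```

>>> send_rows --plan '[{"linear": [0,0,0.008],"delta_rot": [0,0,0],"fingers": 0.03},{"linear": [0,0,0.008],"delta_rot": [0,0,0],"fingers": 0.03},{"linear": [0,0,0.004],"delta_rot": [0,0,0],"fingers": 0.03},{"linear": [0,0,0.003],"delta_rot": [0,0,0],"fingers": 0.03},{"linear": [0,0,0.002],"delta_rot": [0,0,0],"fingers": 0.03},{"linear": [0,0,0],"delta_rot": [0,0,0],"fingers": 0.03},{"linear": [0,0,0],"delta_rot": [0,0,0],"fingers": 0.03},{"linear": [0,0,0],"delta_rot": [0,0,0],"fingers": 0.03}]'

```text
clock: 8.75
position: [0.4944, -0.0239, 0.0855]
ee_rot: [0.001, 0.924, 0.383, 0.001]
contact_force: [0.2, -0.4, 1.8]
width: 0.0357
```

```bash
python3 -c "
from h import *
go([.4938,-.0235,.0843],45)"
```

```text
p [ 0.4944 -0.0239  0.0855] shift mm [-0.1 -0.7  1.2] tilt 0.17 yaw 45.0 w 0.0357 t 8.75
shift in wanted frame [-0.1 -0.7  1.2]
rotvec [ 0.16 -0.06  0.02]
```

>>> send_rows --plan '[{"linear": [0,0,0.002],"delta_rot": [0,0,0],"fingers": 0.03},{"linear": [0,0,0],"delta_rot": [0,0,0],"fingers": 0.03},{"linear": [0,0,0],"delta_rot": [0,0,0],"fingers": 0.056},{"linear": [0,0,0],"delta_rot": [0,0,0],"fingers": 0.056},{"linear": [0,0,0],"delta_rot": [0,0,0],"fingers": 0.056},{"linear": [0,0,0],"delta_rot": [0,0,0],"fingers": 0.056},{"linear": [0,0,-0.02],"delta_rot": [0,0,0],"fingers": 0.066},{"linear": [0,0,-0.04],"delta_rot": [0,0,0],"fingers": 0.066},{"linear": [0,0,-0.04],"delta_rot": [0,0,0],"fingers": 0.066},{"linear": [0,0,0],"delta_rot": [0,0,0],"fingers": 0.066}]'

```text
clock: 9.58
position: [0.4925, -0.0237, 0.1846]
ee_rot: [-0.001, 0.924, 0.383, -0.003]
contact_force: [1.3, -0.2, 0.8]
width: 0.066
```

```bash
python3 -c "
from h import *
go([.4405,.2906,.2],45)"; python3 look.py g5 38 64 .012
```

```text
p [ 0.4925 -0.0237  0.1846] shift mm [ 185.6 -259.   -15.1] tilt 0.37 yaw 45.0 w 0.066 t 9.58
shift in wanted frame [ 185.5 -259.1  -15.4]
rotvec [-0.25  0.27  0.04]
```

View pics/g5.png

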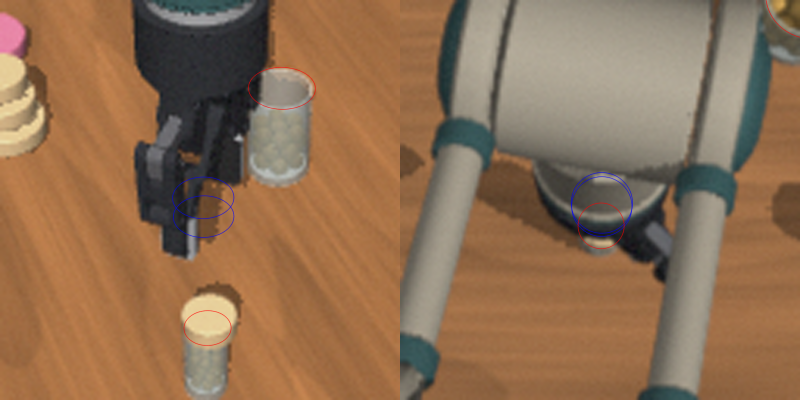

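>>> send_rows --plan '[{"linear": [0.02,-0.028,-0.004],"delta_rot": [0,0,0],"fingers": 0.066},{"linear": [0.02,-0.028,-0.004],"delta_rot": [0,0,0],"fingers": 0.066},{"linear": [0.02,-0.028,-0.004],"delta_rot": [0,0,0],"fingers": 0.066},{"linear": [0.02,-0.028,-0.004],"delta_rot": [0,0,0],"fingers": 0.066},{"linear": [0.02,-0.028,0],"delta_rot": [0,0,0],"fingers": 0.066},{"linear": [0.02,-0.028,0],"delta_rot": [0,0,0],"fingers": 0.066},{"linear": [0.02,-0.028,0],"delta_rot": [0,0,0],"fingers": 0.066},{"linear": [0.02,-0.028,0],"delta_rot": [0,0,0],"fingers": 0.066},{"linear": [0.013,-0.018,0],"delta_rot": [0,0,0],"fingers": 0.066},{"linear": [0,0,0],"delta_rot": [0,0,0],"fingers": 0.066},{"linear": [0,0,0],"delta_rot": [0,0,0],"fingers": 0.066},{"linear": [0,0,0],"delta_rot": [0,0,0],"fingers": 0.066}]'

```text
clock: 10.68
position: [0.43, 0.279, 0.1766]
ee_rot: [-0.005, 0.925, 0.38, -0.023]
contact_force: [1.2, -0.6, 0.2]
width: 0.0659
```

```bash
cat > stack.py <<'E'
import sys
from ov import *
ds=[int(a) for a in sys.argv[1].split(",")]  # top first
x0=np.array([.4405,.2906]);K=len(ds)
M={}
for n in CI:
    I=manip.get_image(n)
    hsv=cv2.cvtColor(I,cv2.COLOR_RGB2HSV).astype(int);c=proj([[*x0,.012*K]],n)[0].astype(int)
    m=(hsv[...,2]>150)&(hsv[...,0]<35)&(hsv[...,1]<135)
    b=np.zeros_like(m);b[c[1]-30:c[1]+30,c[0]-26:c[0]+26]=1;M[n]=m&b
    k,l,st,_=cv2.connectedComponentsWithStats(M[n].astype(np.uint8));M[n]=l==1+np.argmax(st[1:,4])
f=lambda x,y:sum([lid(x,y,.024*(K-1-k),d) for k,d in enumerate(ds)],[])
for n in M: print(n,M[n].sum(),fit({n:M[n]},f,x0))
go([*x0,.16],45)
E
python3 stack.py 48,58,68
```

```text
side 668 (array([0.44013737, 0.28925784]), np.float64(0.10187317062843038))
top 513 (array([0.44330014, 0.28671862]), np.float64(0.3739347289163849))
p [0.4303 0.2782 0.177 ] shift mm [16.6 -1.2 16.4] tilt 2.71 yaw 44.7 w 0.0659 t 10.78
shift in wanted frame [15.9 -1.6 17. ]
rotvec [-1.54  2.23 -0.37]
```

>>> send_rows --plan '[{"linear": [0.008,-0.0008,0],"delta_rot": [-0.8,1.1,-0.2],"fingers": 0.066},{"linear": [0.008,-0.0008,0],"delta_rot": [-0.8,1.1,-0.2],"fingers": 0.066},{"linear": [0,0,0],"delta_rot": [0,0,0],"fingers": 0.066},{"linear": [0,0,0.015],"delta_rot": [0,0,0],"fingers": 0.066},{"linear": [0,0,0.02],"delta_rot": [0,0,0],"fingers": 0.066},{"linear": [0,0,0.015],"delta_rot": [0,0,0],"fingers": 0.066},{"linear": [0,0,0],"delta_rot": [0,0,0],"fingers": 0.066},{"linear": [0,0,0],"delta_rot": [0,0,0],"fingers": 0.066},{"linear": [0,0,0],"delta_rot": [0,0,0],"fingers": 0.066},{"linear": [0,0,0],"delta_rot": [0,0,0],"fingers": 0.066}]'

```text
clock: 11.62
position: [0.4467, 0.2879, 0.1286]
ee_rot: [0.002, 0.925, 0.38, 0.007]
contact_force: [-0.3, 0.2, -0.2]
width: 0.0661
```

```bash
python3 -c "
from h import *
go([.4405,.2900,.079],45)"
```

```text
p [0.4467 0.2879 0.1286] shift mm [-3.5 -6.3 49.5] tilt 0.85 yaw 44.6 w 0.0661 t 11.62
shift in wanted frame [-2.9 -5.9 49.6]
rotvec [ 0.52 -0.68 -0.39]
```

>>> send_rows --plan '[{"linear": [-0.0029,-0.0059,0],"delta_rot": [0.5,-0.6,-0.3],"fingers": 0.066},{"linear": [0,0,0],"delta_rot": [0,0,0],"fingers": 0.066},{"linear": [0,0,0],"delta_rot": [0,0,0],"fingers": 0.066},{"linear": [0,0,0.01],"delta_rot": [0,0,0],"fingers": 0.066},{"linear": [0,0,0.01],"delta_rot": [0,0,0],"fingers": 0.066},{"linear": [0,0,0],"delta_rot": [0,0,0],"fingers": 0.066},{"linear": [0,0,0],"delta_rot": [0,0,0],"fingers": 0.066},{"linear": [0,0,0],"delta_rot": [0,0,0],"fingers": 0.066},{"linear": [0,0,0],"delta_rot": [0,0,0],"fingers": 0.066}]'

```text
clock: 12.37
position: [0.4412, 0.2911, 0.1088]
ee_rot: [-0.0, 0.924, 0.382, 0.002]
contact_force: [-0.3, -0.5, 0.6]
width: 0.0657
```

```bash
python3 -c "
from h import *
go([.4405,.2900,.079],45)"
```

```text
p [0.4412 0.2911 0.1088] shift mm [-1.4  0.2 29.8] tilt 0.28 yaw 45.0 w 0.0657 t 12.37
shift in wanted frame [-1.2  0.3 29.8]
rotvec [ 0.05 -0.27 -0.04]
```

>>> send_rows --plan '[{"linear": [-0.0012,0,0.01],"delta_rot": [0,-0.2,0],"fingers": 0.066},{"linear": [0,0,0.01],"delta_rot": [0,0,0],"fingers": 0.066},{"linear": [0,0,0.006],"delta_rot": [0,0,0],"fingers": 0.066},{"linear": [0,0,0],"delta_rot": [0,0,0],"fingers": 0.066},{"linear": [0,0,0],"delta_rot": [0,0,0],"fingers": 0.066},{"linear": [0,0,0],"delta_rot": [0,0,0],"fingers": 0.066},{"linear": [0,0,0],"delta_rot": [0,0,0],"fingers": 0.066}]'

```text
clock: 12.95
position: [0.4406, 0.2901, 0.0805]
ee_rot: [0.0, 0.924, 0.382, 0.001]
contact_force: [-0.1, 0.8, -0.5]
width: 0.0658
```

```bash
python3 -c "
from h import *
go([.4405,.2900,.079],45)"
```

```text
p [0.4406 0.2901 0.0805] shift mm [-0.2  0.   1.5] tilt 0.09 yaw 45.0 w 0.0658 t 12.95
shift in wanted frame [-0.2  0.   1.5]
rotvec [ 0.07 -0.06 -0.05]
```

>>> send_rows --plan '[{"linear": [0,0,0],"delta_rot": [0,0,0],"fingers": 0.04},{"linear": [0,0,0],"delta_rot": [0,0,0],"fingers": 0.04},{"linear": [0,0,0],"delta_rot": [0,0,0],"fingers": 0.04},{"linear": [0,0,0],"delta_rot": [0,0,0],"fingers": 0.04},{"linear": [0,0,0],"delta_rot": [0,0,0],"fingers": 0.04},{"linear": [0,0,-0.01],"delta_rot": [0,0,0],"fingers": 0.04},{"linear": [0,0,-0.02],"delta_rot": [0,0,0],"fingers": 0.04},{"linear": [0,0,-0.03],"delta_rot": [0,0,0],"fingers": 0.04},{"linear": [0,0,-0.03],"delta_rot": [0,0,0],"fingers": 0.04},{"linear": [0,0,-0.03],"delta_rot": [0,0,0],"fingers": 0.04},{"linear": [0,0,0],"delta_rot": [0,0,0],"fingers": 0.04},{"linear": [0,0,0],"delta_rot": [0,0,0],"fingers": 0.04}]' --force 30

```text
clock: 13.95
position: [0.4398, 0.2899, 0.2098]
ee_rot: [0.0, 0.924, 0.382, 0.001]
contact_force: [0.2, -0.6, -0.3]
width: 0.0458
```

```bash
python3 stack.py 58,68;python3 -c "
from h import *
go([.481,-.239,.2],45)"
```

```text
side 568 (array([0.44083051, 0.28955016]), np.float64(0.09215916108947442))
top 767 (array([0.44086343, 0.29079305]), np.float64(0.26608359481996435))
p [0.4398 0.2899 0.2089] shift mm [ 1.  -0.1 48.9] tilt 0.07 yaw 45.0 w 0.0458 t 14.05
shift in wanted frame [ 1.  -0.  48.9]
rotvec [ 0.06 -0.04 -0.05]
p [0.4398 0.2899 0.2089] shift mm [-344.5  403.3    9. ] tilt 0.07 yaw 45.0 w 0.0458 t 14.05
shift in wanted frame [-344.9  403.1    8.9]
rotvec [ 0.06 -0.04 -0.05]
```

>>> send_rows --plan '[{"linear": [-0.025,0.03,-0.003],"delta_rot": [0,0,0],"fingers": 0.04},{"linear": [-0.025,0.03,-0.003],"delta_rot": [0,0,0],"fingers": 0.04},{"linear": [-0.025,0.03,-0.003],"delta_rot": [0,0,0],"fingers": 0.04},{"linear": [-0.025,0.03,0],"delta_rot": [0,0,0],"fingers": 0.04},{"linear": [-0.025,0.03,0],"delta_rot": [0,0,0],"fingers": 0.04},{"linear": [-0.025,0.03,0],"delta_rot": [0,0,0],"fingers": 0.04},{"linear": [-0.025,0.03,0],"delta_rot": [0,0,0],"fingers": 0.04},{"linear": [-0.025,0.03,0],"delta_rot": [0,0,0],"fingers": 0.04},{"linear": [-0.025,0.03,0],"delta_rot": [0,0,0],"fingers": 0.04},{"linear": [-0.025,0.03,0],"delta_rot": [0,0,0],"fingers": 0.04},{"linear": [-0.02,0.023,0],"delta_rot": [0,0,0],"fingers": 0.04},{"linear": [-0.02,0.023,0],"delta_rot": [0,0,0],"fingers": 0.04}]'

```text
clock: 15.05
position: [0.4723, -0.171, 0.2002]
ee_rot: [-0.009, 0.921, 0.389, -0.012]
contact_force: [0.5, 0.2, -0.6]
width: 0.0459
```

```bash
python3 -c "
from h import *
go([.481,-.239,.15],45)"
```

```text
p [ 0.4723 -0.171   0.2002] shift mm [-41.9  54.9  49.4] tilt 1.69 yaw 45.7 w 0.0459 t 15.05
shift in wanted frame [-41.9  54.2  50.2]
rotvec [-1.47  0.84  0.74]
```

>>> send_rows --plan '[{"linear": [-0.018,0.022,0],"delta_rot": [-0.5,0.3,0.3],"fingers": 0.04},{"linear": [-0.014,0.018,0],"delta_rot": [-0.5,0.3,0.3],"fingers": 0.04},{"linear": [0,0,0],"delta_rot": [0,0,0],"fingers": 0.04},{"linear": [0,0,0],"delta_rot": [0,0,0],"fingers": 0.04},{"linear": [0,0,0.015],"delta_rot": [0,0,0],"fingers": 0.04},{"linear": [0,0,0.015],"delta_rot": [0,0,0],"fingers": 0.04},{"linear": [0,0,0],"delta_rot": [0,0,0],"fingers": 0.04},{"linear": [0,0,0],"delta_rot": [0,0,0],"fingers": 0.04},{"linear": [0,0,0],"delta_rot": [0,0,0],"fingers": 0.04},{"linear": [0,0,0],"delta_rot": [0,0,0],"fingers": 0.04}]'

```text
clock: 15.88
position: [0.4726, -0.225, 0.1586]
ee_rot: [-0.011, 0.925, 0.381, -0.01]
contact_force: [-0.6, -0.1, -0.3]
width: 0.0458
```

```bash
python3 -c "
from h import *
go([.481,-.239,.12],45)"
```

```text
p [ 0.4726 -0.225   0.1586] shift mm [-3.5 17.  38.2] tilt 1.69 yaw 44.8 w 0.0458 t 15.88
shift in wanted frame [-3.9 15.9 38.6]
rotvec [-1.61  0.53 -0.24]
```

>>> send_rows --plan '[{"linear": [-0.0035,0.014,0],"delta_rot": [-1.5,0.5,-0.2],"fingers": 0.04},{"linear": [0,0,0],"delta_rot": [0,0,0],"fingers": 0.04},{"linear": [0,0,0],"delta_rot": [0,0,0],"fingers": 0.04},{"linear": [0,0,0.008],"delta_rot": [0,0,0],"fingers": 0.04},{"linear": [0,0,0.008],"delta_rot": [0,0,0],"fingers": 0.04},{"linear": [0,0,0.006],"delta_rot": [0,0,0],"fingers": 0.04},{"linear": [0,0,0],"delta_rot": [0,0,0],"fingers": 0.04},{"linear": [0,0,0],"delta_rot": [0,0,0],"fingers": 0.04},{"linear": [0,0,0],"delta_rot": [0,0,0],"fingers": 0.04},{"linear": [0,0,0],"delta_rot": [0,0,0],"fingers": 0.04}]'

```text
clock: 16.72
position: [0.48, -0.2343, 0.1361]
ee_rot: [-0.001, 0.924, 0.383, -0.0]
contact_force: [0.7, -0.0, -0.8]
width: 0.0457
```

```bash
python3 -c "
from h import *
go([.481,-.239,.0945],45)"
```

```text
p [ 0.48   -0.2343  0.1361] shift mm [-2.6  4.1 41.6] tilt 0.13 yaw 45.1 w 0.0457 t 16.72
shift in wanted frame [-2.6  4.  41.6]
rotvec [-0.13 -0.03  0.1 ]
```

>>> send_rows --plan '[{"linear": [-0.0026,0.004,0],"delta_rot": [0,0,0],"fingers": 0.04},{"linear": [0,0,0],"delta_rot": [0,0,0],"fingers": 0.04},{"linear": [0,0,0.01],"delta_rot": [0,0,0],"fingers": 0.04},{"linear": [0,0,0.01],"delta_rot": [0,0,0],"fingers": 0.04},{"linear": [0,0,0],"delta_rot": [0,0,0],"fingers": 0.04},{"linear": [0,0,0],"delta_rot": [0,0,0],"fingers": 0.04},{"linear": [0,0,0],"delta_rot": [0,0,0],"fingers": 0.04},{"linear": [0,0,0],"delta_rot": [0,0,0],"fingers": 0.04}]'

```text
clock: 17.38
position: [0.4811, -0.2398, 0.1138]
ee_rot: [-0.001, 0.924, 0.383, -0.0]
contact_force: [-0.5, -0.0, -0.3]
width: 0.0457
```

```bash
python3 -c "
from h import *
go([.481,-.239,.0945],45)"; python3 look.py g6 48 34 .016
```

```text
p [ 0.4811 -0.2398  0.1138] shift mm [ 0.5 -0.6 19.3] tilt 0.14 yaw 45.1 w 0.0457 t 17.38
shift in wanted frame [ 0.5 -0.6 19.3]
rotvec [-0.14 -0.02  0.07]
```

View pics/g6.png

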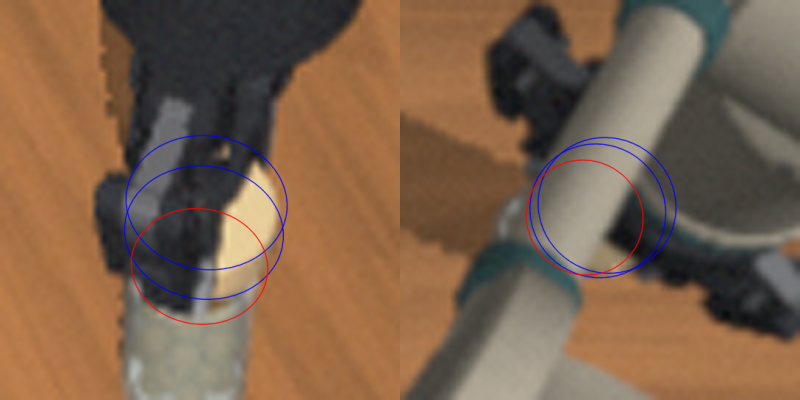

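>>> send_rows --plan '[{"linear": [-0.0006,-0.001,0],"delta_rot": [0,0,0],"fingers": 0.04},{"linear": [0,0,0.006],"delta_rot": [0,0,0],"fingers": 0.04},{"linear": [0,0,0.005],"delta_rot": [0,0,0],"fingers": 0.04},{"linear": [0,0,0.003],"delta_rot": [0,0,0],"fingers": 0.04},{"linear": [0,0,0.002],"delta_rot": [0,0,0],"fingers": 0.04},{"linear": [0,0,0],"delta_rot": [0,0,0],"fingers": 0.04},{"linear": [0,0,0],"delta_rot": [0,0,0],"fingers": 0.04},{"linear": [0,0,0],"delta_rot": [0,0,0],"fingers": 0.04}]'

```text
clock: 18.15
position: [0.4801, -0.2395, 0.0966]
ee_rot: [-0.001, 0.924, 0.383, 0.0]
contact_force: [-0.5, -0.3, 0.2]
width: 0.0457
```

```bash
python3 -c "
from h import *
go([.480,-.2395,.0945],45)"
```

```text
p [ 0.4801 -0.2395  0.0966] shift mm [-0.1 -0.1  2.1] tilt 0.08 yaw 45.1 w 0.0457 t 18.15
shift in wanted frame [-0.1 -0.1  2.1]
rotvec [-0.07 -0.04  0.09]
```

Plug is in the mouth; seat and release.

>>> send_rows --plan '[{"linear": [0,0,0.002],"delta_rot": [0,0,0],"fingers": 0.04},{"linear": [0,0,0.001],"delta_rot": [0,0,0],"fingers": 0.04},{"linear": [0,0,0],"delta_rot": [0,0,0],"fingers": 0.04},{"linear": [0,0,0],"delta_rot": [0,0,0],"fingers": 0.066},{"linear": [0,0,0],"delta_rot": [0,0,0],"fingers": 0.066},{"linear": [0,0,0],"delta_rot": [0,0,0],"fingers": 0.066},{"linear": [0,0,0],"delta_rot": [0,0,0],"fingers": 0.066},{"linear": [0,0,-0.02],"delta_rot": [0,0,0],"fingers": 0.074},{"linear": [0,0,-0.04],"delta_rot": [0,0,0],"fingers": 0.074},{"linear": [0,0,-0.04],"delta_rot": [0,0,0],"fingers": 0.074},{"linear": [0,0,0],"delta_rot": [0,0,0],"fingers": 0.074}]'

```text
clock: 19.07
position: [0.4794, -0.2391, 0.196]
ee_rot: [-0.003, 0.924, 0.383, -0.001]
contact_force: [1.6, -1.7, 0.3]
width: 0.0744
```

```bash
python3 -c "
from h import *
go([.4405,.2900,.2],45)"
```

```text
p [ 0.4794 -0.2391  0.196 ] shift mm [ 347.3 -401.2   -1.5] tilt 0.38 yaw 45.1 w 0.0744 t 19.07
shift in wanted frame [ 346.7 -401.7   -4. ]
rotvec [-0.38  0.03  0.09]
```

>>> send_rows --plan '[{"linear": [0.025,-0.029,-0.003],"delta_rot": [0,0,0],"fingers": 0.074},{"linear": [0.025,-0.029,-0.003],"delta_rot": [0,0,0],"fingers": 0.074},{"linear": [0.025,-0.029,-0.003],"delta_rot": [0,0,0],"fingers": 0.074},{"linear": [0.025,-0.029,0],"delta_rot": [0,0,0],"fingers": 0.074},{"linear": [0.025,-0.029,0],"delta_rot": [0,0,0],"fingers": 0.074},{"linear": [0.025,-0.029,0],"delta_rot": [0,0,0],"fingers": 0.074},{"linear": [0.025,-0.029,0],"delta_rot": [0,0,0],"fingers": 0.074},{"linear": [0.025,-0.029,0],"delta_rot": [0,0,0],"fingers": 0.074},{"linear": [0.025,-0.029,0],"delta_rot": [0,0,0],"fingers": 0.074},{"linear": [0.025,-0.029,0],"delta_rot": [0,0,0],"fingers": 0.074},{"linear": [0.025,-0.029,0],"delta_rot": [0,0,0],"fingers": 0.074},{"linear": [0.025,-0.029,0],"delta_rot": [0,0,0],"fingers": 0.074}]'

```text
clock: 20.07
position: [0.4501, 0.2283, 0.2061]
ee_rot: [0.004, 0.927, 0.376, 0.005]
contact_force: [0.6, -1.5, 0.2]
width: 0.0737
```

```bash
python3 -c "
from h import *
go([.4405,.2900,.1],45)"
```

```text
p [0.4501 0.2283 0.2061] shift mm [ 35.6 -52.1 105.6] tilt 0.72 yaw 44.2 w 0.0737 t 20.07
shift in wanted frame [ 36.9 -50.4 106.1]
rotvec [ 0.66 -0.29 -0.81]
```

>>> send_rows --plan '[{"linear": [0.017,-0.024,0],"delta_rot": [0.3,-0.15,-0.4],"fingers": 0.074},{"linear": [0.011,-0.016,0],"delta_rot": [0.3,-0.15,-0.4],"fingers": 0.074},{"linear": [0,0,0],"delta_rot": [0,0,0],"fingers": 0.074},{"linear": [0,0,0],"delta_rot": [0,0,0],"fingers": 0.074},{"linear": [0,0,0],"delta_rot": [0,0,0],"fingers": 0.074},{"linear": [0,0,0.025],"delta_rot": [0,0,0],"fingers": 0.074},{"linear": [0,0,0.025],"delta_rot": [0,0,0],"fingers": 0.074},{"linear": [0,0,0.02],"delta_rot": [0,0,0],"fingers": 0.074},{"linear": [0,0,0],"delta_rot": [0,0,0],"fingers": 0.074},{"linear": [0,0,0],"delta_rot": [0,0,0],"fingers": 0.074},{"linear": [0,0,0],"delta_rot": [0,0,0],"fingers": 0.074},{"linear": [0,0,0],"delta_rot": [0,0,0],"fingers": 0.074}]'

```text
clock: 21.07
position: [0.4437, 0.2798, 0.1352]
ee_rot: [0.001, 0.924, 0.383, 0.003]
contact_force: [-0.4, -0.7, 0.0]
width: 0.0741
```

```bash
python3 -c "
from h import *
go([.4405,.2900,.0555],45)"
```

```text
p [0.4437 0.2798 0.1352] shift mm [ 4.5 -9.8 79.6] tilt 0.39 yaw 45.1 w 0.0741 t 21.07
shift in wanted frame [ 5.  -9.5 79.7]
rotvec [ 0.21 -0.32  0.1 ]
```

>>> send_rows --plan '[{"linear": [0.0045,-0.009,0],"delta_rot": [0.2,-0.3,0.1],"fingers": 0.074},{"linear": [0,0,0],"delta_rot": [0,0,0],"fingers": 0.074},{"linear": [0,0,0],"delta_rot": [0,0,0],"fingers": 0.074},{"linear": [0,0,0.015],"delta_rot": [0,0,0],"fingers": 0.074},{"linear": [0,0,0.015],"delta_rot": [0,0,0],"fingers": 0.074},{"linear": [0,0,0.008],"delta_rot": [0,0,0],"fingers": 0.074},{"linear": [0,0,0],"delta_rot": [0,0,0],"fingers": 0.074},{"linear": [0,0,0],"delta_rot": [0,0,0],"fingers": 0.074},{"linear": [0,0,0],"delta_rot": [0,0,0],"fingers": 0.074},{"linear": [0,0,0],"delta_rot": [0,0,0],"fingers": 0.074}]'

```text
clock: 21.9
position: [0.4451, 0.2936, 0.1036]
ee_rot: [-0.0, 0.924, 0.383, 0.008]
contact_force: [-0.3, -0.9, 0.4]
width: 0.074
```

```bash
python3 -c "
from h import *
go([.4405,.2900,.0555],45)"
```

```text
p [0.4451 0.2936 0.1036] shift mm [-6.5 -1.  48. ] tilt 0.89 yaw 45.1 w 0.074 t 21.9
shift in wanted frame [-5.8 -0.7 48.1]
rotvec [ 0.29 -0.84  0.06]
```

>>> send_rows --plan '[{"linear": [-0.0058,-0.0008,0],"delta_rot": [0.25,-0.8,0],"fingers": 0.074},{"linear": [0,0,0],"delta_rot": [0,0,0],"fingers": 0.074},{"linear": [0,0,0],"delta_rot": [0,0,0],"fingers": 0.074},{"linear": [0,0,0.01],"delta_rot": [0,0,0],"fingers": 0.074},{"linear": [0,0,0.01],"delta_rot": [0,0,0],"fingers": 0.074},{"linear": [0,0,0],"delta_rot": [0,0,0],"fingers": 0.074},{"linear": [0,0,0],"delta_rot": [0,0,0],"fingers": 0.074},{"linear": [0,0,0],"delta_rot": [0,0,0],"fingers": 0.074},{"linear": [0,0,0],"delta_rot": [0,0,0],"fingers": 0.074}]'

```text
clock: 22.65
position: [0.4406, 0.2898, 0.0824]
ee_rot: [0.0, 0.924, 0.383, 0.001]
contact_force: [-0.5, 0.0, 0.0]
width: 0.0739
```

```bash
python3 -c "
from h import *
go([.4405,.2900,.0555],45)"
```

```text
p [0.4406 0.2898 0.0824] shift mm [ 0.1 -0.2 26.9] tilt 0.07 yaw 45.1 w 0.0739 t 22.65
shift in wanted frame [ 0.1 -0.2 26.9]
rotvec [ 0.05 -0.06  0.05]
```

Well aligned; descend (26 gives ≈27), then close and lift if the height is right.

>>> send_rows --plan '[{"linear": [0,0,0.01],"delta_rot": [0,0,0],"fingers": 0.074},{"linear": [0,0,0.009],"delta_rot": [0,0,0],"fingers": 0.074},{"linear": [0,0,0.005],"delta_rot": [0,0,0],"fingers": 0.074},{"linear": [0,0,0],"delta_rot": [0,0,0],"fingers": 0.074},{"linear": [0,0,0],"delta_rot": [0,0,0],"fingers": 0.074},{"linear": [0,0,0],"delta_rot": [0,0,0],"fingers": 0.074},{"linear": [0,0,0],"delta_rot": [0,0,0],"fingers": 0.074}]'

```text
clock: 23.23
position: [0.4405, 0.2897, 0.0554]
ee_rot: [0.0, 0.924, 0.383, 0.0]
contact_force: [-0.5, -0.4, 0.0]
width: 0.0737
```

```bash
python3 -c "
from h import *
go([.4405,.2900,.0555],45)"
```

```text
p [0.4405 0.2897 0.0554] shift mm [ 0.1 -0.2 -0.1] tilt 0.04 yaw 45.1 w 0.0737 t 23.23
shift in wanted frame [ 0.1 -0.2 -0.1]
rotvec [ 0.04 -0.02  0.06]
```

>>> send_rows --plan '[{"linear": [0,0,0],"delta_rot": [0,0,0],"fingers": 0.05},{"linear": [0,0,0],"delta_rot": [0,0,0],"fingers": 0.05},{"linear": [0,0,0],"delta_rot": [0,0,0],"fingers": 0.05},{"linear": [0,0,0],"delta_rot": [0,0,0],"fingers": 0.05},{"linear": [0,0,0],"delta_rot": [0,0,0],"fingers": 0.05},{"linear": [0,0,-0.01],"delta_rot": [0,0,0],"fingers": 0.05},{"linear": [0,0,-0.025],"delta_rot": [0,0,0],"fingers": 0.05},{"linear": [0,0,-0.035],"delta_rot": [0,0,0],"fingers": 0.05},{"linear": [0,0,-0.035],"delta_rot": [0,0,0],"fingers": 0.05},{"linear": [0,0,-0.035],"delta_rot": [0,0,0],"fingers": 0.05},{"linear": [0,0,0],"delta_rot": [0,0,0],"fingers": 0.05},{"linear": [0,0,0],"delta_rot": [0,0,0],"fingers": 0.05}]' --force 30

```text
clock: 24.23
position: [0.4395, 0.2893, 0.2052]
ee_rot: [0.0, 0.924, 0.383, -0.0]
contact_force: [-0.8, -0.2, -1.4]
width: 0.0556
```

```bash
python3 stack.py 68;python3 -c "
from h import *
go([.6358,.170,.2],45)"
```

```text
side 448 (array([0.44089786, 0.28945047]), np.float64(0.08183813088937653))
top 780 (array([0.44176971, 0.29079063]), np.float64(0.31886824253149615))
p [0.4396 0.2894 0.2042] shift mm [ 1.6 -0.2 44.2] tilt 0.08 yaw 45.1 w 0.056 t 24.33
shift in wanted frame [ 1.5 -0.2 44.2]
rotvec [0.   0.08 0.05]
p [0.4396 0.2894 0.2042] shift mm [ 54.2 223.2   4.1] tilt 0.08 yaw 45.1 w 0.056 t 24.33
shift in wanted frame [ 54.4 223.2   4.2]
rotvec [0.   0.08 0.05]
```

>>> send_rows --plan '[{"linear": [0.007,0.029,0],"delta_rot": [0,0,0],"fingers": 0.05},{"linear": [0.007,0.029,0],"delta_rot": [0,0,0],"fingers": 0.05},{"linear": [0.007,0.029,0],"delta_rot": [0,0,0],"fingers": 0.05},{"linear": [0.007,0.029,0],"delta_rot": [0,0,0],"fingers": 0.05},{"linear": [0.007,0.029,0],"delta_rot": [0,0,0],"fingers": 0.05},{"linear": [0.007,0.029,0],"delta_rot": [0,0,0],"fingers": 0.05},{"linear": [0.007,0.025,0],"delta_rot": [0,0,0],"fingers": 0.05},{"linear": [0,0,0],"delta_rot": [0,0,0],"fingers": 0.05},{"linear": [0,0,0],"delta_rot": [0,0,0],"fingers": 0.05},{"linear": [0,0,0],"delta_rot": [0,0,0],"fingers": 0.05},{"linear": [0,0,0],"delta_rot": [0,0,0],"fingers": 0.05}]'

```text
clock: 25.25
position: [0.6112, 0.1767, 0.1829]
ee_rot: [-0.003, 0.923, 0.384, -0.019]
contact_force: [-0.0, -0.5, 0.0]
width: 0.0559
```

```bash
python3 -c "
from h import *
go([.6358,.170,.15],45)"
```

```text
p [0.6112 0.1767 0.1829] shift mm [13.6 22.9 32. ] tilt 2.18 yaw 45.2 w 0.0559 t 25.25
shift in wanted frame [12.7 22.2 32.9]
rotvec [-1.18  1.83  0.2 ]
```

>>> send_rows --plan '[{"linear": [0.0055,0.01,0],"delta_rot": [-0.5,0.8,0.1],"fingers": 0.05},{"linear": [0.0055,0.01,0],"delta_rot": [-0.5,0.8,0.1],"fingers": 0.05},{"linear": [0,0,0],"delta_rot": [0,0,0],"fingers": 0.05},{"linear": [0,0,0],"delta_rot": [0,0,0],"fingers": 0.05},{"linear": [0,0,0],"delta_rot": [0,0,0],"fingers": 0.05},{"linear": [0,0,0],"delta_rot": [0,0,0],"fingers": 0.05},{"linear": [0,0,0],"delta_rot": [0,0,0],"fingers": 0.05}]'

```text
clock: 25.83
position: [0.6318, 0.1726, 0.1825]
ee_rot: [-0.001, 0.923, 0.384, -0.001]
contact_force: [-0.2, -0.5, -0.2]
width: 0.0556
```

```bash
python3 -c "
from h import *
go([.6358,.170,.15],45)"
```

```text
p [0.6318 0.1726 0.1825] shift mm [ 1.1  4.7 32.5] tilt 0.2 yaw 45.2 w 0.0556 t 25.83
shift in wanted frame [ 1.   4.7 32.5]
rotvec [-0.16  0.12  0.22]
```

>>> send_rows --plan '[{"linear": [0.001,0.0047,0],"delta_rot": [-0.1,0.1,0.2],"fingers": 0.05},{"linear": [0,0,0],"delta_rot": [0,0,0],"fingers": 0.05},{"linear": [0,0,0.012],"delta_rot": [0,0,0],"fingers": 0.05},{"linear": [0,0,0.014],"delta_rot": [0,0,0],"fingers": 0.05},{"linear": [0,0,0.014],"delta_rot": [0,0,0],"fingers": 0.05},{"linear": [0,0,0.008],"delta_rot": [0,0,0],"fingers": 0.05},{"linear": [0,0,0],"delta_rot": [0,0,0],"fingers": 0.05},{"linear": [0,0,0],"delta_rot": [0,0,0],"fingers": 0.05},{"linear": [0,0,0],"delta_rot": [0,0,0],"fingers": 0.05},{"linear": [0,0,0],"delta_rot": [0,0,0],"fingers": 0.05}]'

```text
clock: 26.67
position: [0.6381, 0.17, 0.1359]
ee_rot: [0.0, 0.924, 0.383, 0.002]
contact_force: [0.1, 1.2, -1.3]
width: 0.0556
```

```bash
python3 -c "
from h import *
go([.6358,.170,.1034],45)"
```

```text
p [0.6381 0.17   0.1359] shift mm [-1.8 -1.7 32.4] tilt 0.28 yaw 45.0 w 0.0556 t 26.67
shift in wanted frame [-1.6 -1.6 32.5]
rotvec [ 0.13 -0.25 -0.  ]
```

>>> send_rows --plan '[{"linear": [-0.0016,-0.0016,0],"delta_rot": [0.1,-0.2,0],"fingers": 0.05},{"linear": [0,0,0],"delta_rot": [0,0,0],"fingers": 0.05},{"linear": [0,0,0.008],"delta_rot": [0,0,0],"fingers": 0.05},{"linear": [0,0,0.004],"delta_rot": [0,0,0],"fingers": 0.05},{"linear": [0,0,0],"delta_rot": [0,0,0],"fingers": 0.05},{"linear": [0,0,0],"delta_rot": [0,0,0],"fingers": 0.05},{"linear": [0,0,0],"delta_rot": [0,0,0],"fingers": 0.05},{"linear": [0,0,0],"delta_rot": [0,0,0],"fingers": 0.05}]'

```text
clock: 27.33
position: [0.6367, 0.1703, 0.1249]
ee_rot: [0.001, 0.924, 0.383, 0.002]
contact_force: [-0.3, 0.0, -0.5]
width: 0.0557
```

```bash
python3 -c "
from h import *
go([.6358,.170,.1034],45)"; python3 look.py g7 58 34 .0154
```

```text
p [0.6367 0.1703 0.1249] shift mm [-1.  -0.5 21.5] tilt 0.27 yaw 45.0 w 0.0557 t 27.33
shift in wanted frame [-0.9 -0.4 21.5]
rotvec [ 0.16 -0.22  0.01]
```

View pics/g7.png

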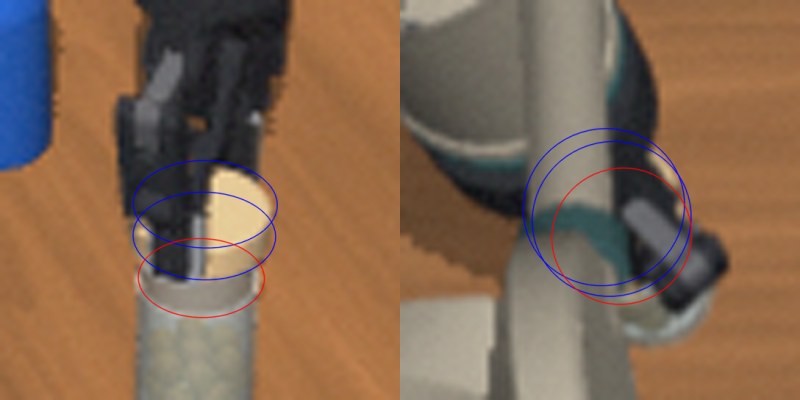

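>>> send_rows --plan '[{"linear": [-0.0009,-0.0004,0.003],"delta_rot": [0.1,-0.2,0],"fingers": 0.05},{"linear": [0,0,0.006],"delta_rot": [0,0,0],"fingers": 0.05},{"linear": [0,0,0.004],"delta_rot": [0,0,0],"fingers": 0.05},{"linear": [0,0,0.003],"delta_rot": [0,0,0],"fingers": 0.05},{"linear": [0,0,0.002],"delta_rot": [0,0,0],"fingers": 0.05},{"linear": [0,0,0],"delta_rot": [0,0,0],"fingers": 0.05},{"linear": [0,0,0],"delta_rot": [0,0,0],"fingers": 0.05},{"linear": [0,0,0],"delta_rot": [0,0,0],"fingers": 0.05}]'

```text
clock: 28.1
position: [0.6356, 0.1699, 0.1046]
ee_rot: [0.0, 0.924, 0.383, -0.0]
contact_force: [-0.5, -0.3, -0.3]
width: 0.0555
```

```bash
python3 -c "
from h import *
go([.6358,.170,.1034],45)"
```

```text
p [0.6356 0.1699 0.1046] shift mm [0.2 0.  1.2] tilt 0.04 yaw 45.0 w 0.0555 t 28.1
shift in wanted frame [0.2 0.  1.2]
rotvec [0.02 0.03 0.  ]
```

>>> send_rows --plan '[{"linear": [0,0,0.0015],"delta_rot": [0,0,0],"fingers": 0.05},{"linear": [0,0,0],"delta_rot": [0,0,0],"fingers": 0.05},{"linear": [0,0,0],"delta_rot": [0,0,0],"fingers": 0.074},{"linear": [0,0,0],"delta_rot": [0,0,0],"fingers": 0.074},{"linear": [0,0,0],"delta_rot": [0,0,0],"fingers": 0.074},{"linear": [0,0,0],"delta_rot": [0,0,0],"fingers": 0.074},{"linear": [0,0,-0.02],"delta_rot": [0,0,0],"fingers": 0.083},{"linear": [0,0,-0.035],"delta_rot": [0,0,0],"fingers": 0.083},{"linear": [0,0,-0.035],"delta_rot": [0,0,0],"fingers": 0.083},{"linear": [0,0,0],"delta_rot": [0,0,0],"fingers": 0.083},{"linear": [0,0,0],"delta_rot": [0,0,0],"fingers": 0.083}]'

```text
clock: 29.02
position: [0.635, 0.1698, 0.1958]
ee_rot: [-0.0, 0.924, 0.383, -0.002]
contact_force: [0.1, -0.2, -1.2]
width: 0.0833
```

```bash
python3 -c "
from h import *
go([.4405,.2900,.2],45)"; python3 look.py g8 58 70 .0154
```

```text
p [0.635  0.1698 0.1958] shift mm [ -52.5 -222.5   -3.8] tilt 0.19 yaw 45.0 w 0.0833 t 29.02
shift in wanted frame [ -52.5 -222.5   -4.2]
rotvec [-0.08  0.18 -0.  ]
```

View pics/g8.png

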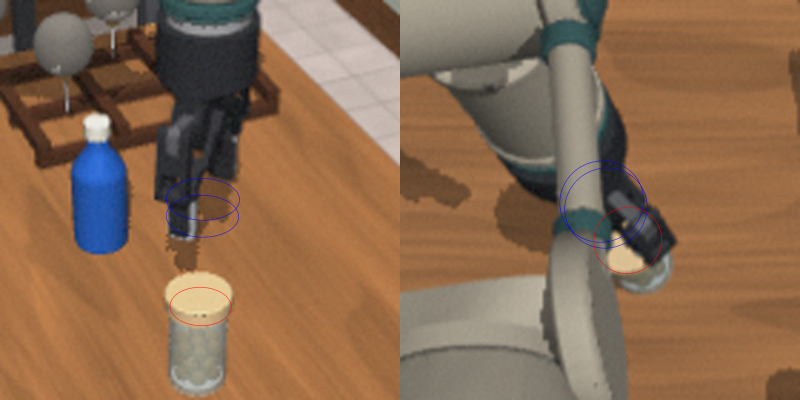

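>>> send_rows --plan '[{"linear": [-0.007,-0.029,0],"delta_rot": [0,0,0],"fingers": 0.083},{"linear": [-0.007,-0.029,0],"delta_rot": [0,0,0],"fingers": 0.083},{"linear": [-0.007,-0.029,0],"delta_rot": [0,0,0],"fingers": 0.083},{"linear": [-0.007,-0.029,0],"delta_rot": [0,0,0],"fingers": 0.083},{"linear": [-0.007,-0.029,0],"delta_rot": [0,0,0],"fingers": 0.083},{"linear": [-0.007,-0.029,0],"delta_rot": [0,0,0],"fingers": 0.083},{"linear": [-0.007,-0.029,0],"delta_rot": [0,0,0],"fingers": 0.083},{"linear": [0,0,0],"delta_rot": [0,0,0],"fingers": 0.083},{"linear": [0,0,0],"delta_rot": [0,0,0],"fingers": 0.083},{"linear": [0,0,0],"delta_rot": [0,0,0],"fingers": 0.083},{"linear": [0,0,0],"delta_rot": [0,0,0],"fingers": 0.083}]'

```text
clock: 30.03
position: [0.4444, 0.2786, 0.181]
ee_rot: [0.0, 0.924, 0.381, -0.013]
contact_force: [0.8, -0.2, 0.3]
width: 0.0826
```

```bash
python3 -c "
from h import *
go([.4405,.2900,.1],45)"
```

```text
p [0.4444 0.2786 0.181 ] shift mm [  7.3 -10.1  81. ] tilt 1.5 yaw 44.8 w 0.0826 t 30.03
shift in wanted frame [  5.3 -10.8  81. ]
rotvec [-0.56  1.39 -0.2 ]
```

>>> send_rows --plan '[{"linear": [0.0055,-0.0105,0],"delta_rot": [-0.5,1.3,-0.2],"fingers": 0.083},{"linear": [0,0,0],"delta_rot": [0,0,0],"fingers": 0.083},{"linear": [0,0,0],"delta_rot": [0,0,0],"fingers": 0.083},{"linear": [0,0,0.02],"delta_rot": [0,0,0],"fingers": 0.083},{"linear": [0,0,0.02],"delta_rot": [0,0,0],"fingers": 0.083},{"linear": [0,0,0.02],"delta_rot": [0,0,0],"fingers": 0.083},{"linear": [0,0,0],"delta_rot": [0,0,0],"fingers": 0.083},{"linear": [0,0,0],"delta_rot": [0,0,0],"fingers": 0.083},{"linear": [0,0,0],"delta_rot": [0,0,0],"fingers": 0.083},{"linear": [0,0,0],"delta_rot": [0,0,0],"fingers": 0.083}]'

```text
clock: 30.87
position: [0.4518, 0.285, 0.1199]
ee_rot: [0.002, 0.926, 0.379, 0.001]
contact_force: [-0.2, -0.3, 0.0]
width: 0.0831
```

```bash
python3 -c "
from h import *
go([.4405,.2900,.031],45)"
```

```text
p [0.4518 0.285  0.1199] shift mm [ -4.6 -11.9  88.9] tilt 0.26 yaw 44.5 w 0.0831 t 30.87
shift in wanted frame [ -4.4 -11.5  88.9]
rotvec [ 0.26 -0.06 -0.5 ]
```

>>> send_rows --plan '[{"linear": [-0.0044,-0.0115,0],"delta_rot": [0.2,0,-0.5],"fingers": 0.083},{"linear": [0,0,0],"delta_rot": [0,0,0],"fingers": 0.083},{"linear": [0,0,0],"delta_rot": [0,0,0],"fingers": 0.083},{"linear": [0,0,0.015],"delta_rot": [0,0,0],"fingers": 0.083},{"linear": [0,0,0.015],"delta_rot": [0,0,0],"fingers": 0.083},{"linear": [0,0,0.012],"delta_rot": [0,0,0],"fingers": 0.083},{"linear": [0,0,0],"delta_rot": [0,0,0],"fingers": 0.083},{"linear": [0,0,0],"delta_rot": [0,0,0],"fingers": 0.083},{"linear": [0,0,0],"delta_rot": [0,0,0],"fingers": 0.083},{"linear": [0,0,0],"delta_rot": [0,0,0],"fingers": 0.083}]'

```text
clock: 31.7
position: [0.4431, 0.2938, 0.0847]
ee_rot: [-0.0, 0.923, 0.384, 0.008]
contact_force: [0.4, -0.0, -0.3]
width: 0.0831
```

```bash
python3 -c "
from h import *
go([.4405,.2900,.031],45)"
```

```text
p [0.4431 0.2938 0.0847] shift mm [-5.4  0.6 53.6] tilt 0.95 yaw 45.2 w 0.0831 t 31.7
shift in wanted frame [-4.5  0.9 53.7]
rotvec [ 0.32 -0.9   0.2 ]
```

>>> send_rows --plan '[{"linear": [-0.0045,0.0009,0],"delta_rot": [0.3,-0.85,0.2],"fingers": 0.083},{"linear": [0,0,0],"delta_rot": [0,0,0],"fingers": 0.083},{"linear": [0,0,0],"delta_rot": [0,0,0],"fingers": 0.083},{"linear": [0,0,0.01],"delta_rot": [0,0,0],"fingers": 0.083},{"linear": [0,0,0.01],"delta_rot": [0,0,0],"fingers": 0.083},{"linear": [0,0,0],"delta_rot": [0,0,0],"fingers": 0.083},{"linear": [0,0,0],"delta_rot": [0,0,0],"fingers": 0.083},{"linear": [0,0,0],"delta_rot": [0,0,0],"fingers": 0.083},{"linear": [0,0,0],"delta_rot": [0,0,0],"fingers": 0.083}]'

```text
clock: 32.45
position: [0.4413, 0.29, 0.0641]
ee_rot: [0.0, 0.924, 0.382, 0.001]
contact_force: [0.9, 0.3, 0.0]
width: 0.0827
```

```bash
python3 -c "
from h import *
go([.4405,.2900,.031],45)"
```

```text
p [0.4413 0.29   0.0641] shift mm [-0.7 -0.6 33.1] tilt 0.13 yaw 45.0 w 0.0827 t 32.45
shift in wanted frame [-0.6 -0.6 33.1]
rotvec [ 0.05 -0.12 -0.03]
```

>>> send_rows --plan '[{"linear": [-0.0006,-0.0006,0.01],"delta_rot": [0,0,0],"fingers": 0.083},{"linear": [0,0,0.01],"delta_rot": [0,0,0],"fingers": 0.083},{"linear": [0,0,0.006],"delta_rot": [0,0,0],"fingers": 0.083},{"linear": [0,0,0.003],"delta_rot": [0,0,0],"fingers": 0.083},{"linear": [0,0,0],"delta_rot": [0,0,0],"fingers": 0.083},{"linear": [0,0,0],"delta_rot": [0,0,0],"fingers": 0.083},{"linear": [0,0,0],"delta_rot": [0,0,0],"fingers": 0.083},{"linear": [0,0,0],"delta_rot": [0,0,0],"fingers": 0.083}]'

```text
clock: 33.12
position: [0.4407, 0.2903, 0.0327]
ee_rot: [-0.0, 0.924, 0.383, 0.002]
contact_force: [0.9, 0.0, -0.1]
width: 0.0831
```

```bash
python3 -c "
from h import *
go([.4405,.2900,.031],45)"
```

```text
p [0.4407 0.2903 0.0327] shift mm [-0.4  0.1  1.7] tilt 0.18 yaw 45.0 w 0.0831 t 33.12
shift in wanted frame [-0.4  0.1  1.7]
rotvec [ 0.06 -0.17 -0.02]
```

>>> send_rows --plan '[{"linear": [0,0,0],"delta_rot": [0,0,0],"fingers": 0.06},{"linear": [0,0,0],"delta_rot": [0,0,0],"fingers": 0.06},{"linear": [0,0,0],"delta_rot": [0,0,0],"fingers": 0.06},{"linear": [0,0,0],"delta_rot": [0,0,0],"fingers": 0.06},{"linear": [0,0,0],"delta_rot": [0,0,0],"fingers": 0.06},{"linear": [0,0,-0.01],"delta_rot": [0,0,0],"fingers": 0.06},{"linear": [0,0,-0.025],"delta_rot": [0,0,0],"fingers": 0.06},{"linear": [0,0,-0.04],"delta_rot": [0,0,0],"fingers": 0.06},{"linear": [0,0,-0.04],"delta_rot": [0,0,0],"fingers": 0.06},{"linear": [0,0,-0.04],"delta_rot": [0,0,0],"fingers": 0.06},{"linear": [0,0,-0.02],"delta_rot": [0,0,0],"fingers": 0.06},{"linear": [0,0,0],"delta_rot": [0,0,0],"fingers": 0.06}]' --force 35

```text
clock: 34.12
position: [0.4386, 0.2893, 0.2182]
ee_rot: [0.0, 0.924, 0.383, -0.0]
contact_force: [0.8, -0.8, -1.1]
width: 0.0651
```

```bash
python3 -c "
from h import *
go([.6504,-.1675,.22],45)"
```

```text
p [0.4386 0.2893 0.2182] shift mm [-173.1  472.8   -1.7] tilt 0.06 yaw 45.0 w 0.0651 t 34.12
shift in wanted frame [-173.2  472.7   -1.8]
rotvec [-0.01  0.05 -0.02]
```

>>> send_rows --plan '[{"linear": [-0.013,0.0355,-0.002],"delta_rot": [0,0,0],"fingers": 0.06},{"linear": [-0.013,0.0355,-0.002],"delta_rot": [0,0,0],"fingers": 0.06},{"linear": [-0.013,0.0355,-0.002],"delta_rot": [0,0,0],"fingers": 0.06},{"linear": [-0.013,0.0355,0],"delta_rot": [0,0,0],"fingers": 0.06},{"linear": [-0.013,0.0355,0],"delta_rot": [0,0,0],"fingers": 0.06},{"linear": [-0.013,0.0355,0],"delta_rot": [0,0,0],"fingers": 0.06},{"linear": [-0.013,0.0355,0],"delta_rot": [0,0,0],"fingers": 0.06},{"linear": [-0.013,0.0355,0],"delta_rot": [0,0,0],"fingers": 0.06},{"linear": [-0.013,0.0355,0],"delta_rot": [0,0,0],"fingers": 0.06},{"linear": [-0.013,0.0355,0],"delta_rot": [0,0,0],"fingers": 0.06},{"linear": [-0.013,0.0355,0],"delta_rot": [0,0,0],"fingers": 0.06},{"linear": [-0.013,0.03,0],"delta_rot": [0,0,0],"fingers": 0.06}]'

```text
clock: 35.12
position: [0.6265, -0.127, 0.2168]
ee_rot: [-0.006, 0.921, 0.389, -0.002]
contact_force: [0.4, 0.1, -1.1]
width: 0.065
```

```bash
python3 -c "
from h import *
go([.6504,-.1675,.19],45)"
```

```text
p [ 0.6265 -0.127   0.2168] shift mm [-12.3  45.7  26.2] tilt 0.75 yaw 45.8 w 0.065 t 35.12
shift in wanted frame [-11.7  45.5  26.8]
rotvec [-0.75 -0.01  0.75]
```

>>> send_rows --plan '[{"linear": [-0.006,0.02,0],"delta_rot": [-0.3,0,0.4],"fingers": 0.06},{"linear": [-0.004,0.015,0],"delta_rot": [-0.3,0,0.3],"fingers": 0.06},{"linear": [0,0,0],"delta_rot": [0,0,0],"fingers": 0.06},{"linear": [0,0,0],"delta_rot": [0,0,0],"fingers": 0.06},{"linear": [0,0,0],"delta_rot": [0,0,0],"fingers": 0.06},{"linear": [0,0,0],"delta_rot": [0,0,0],"fingers": 0.06},{"linear": [0,0,0],"delta_rot": [0,0,0],"fingers": 0.06},{"linear": [0,0,0],"delta_rot": [0,0,0],"fingers": 0.06}]'

```text
clock: 35.78
position: [0.6426, -0.1625, 0.2096]
ee_rot: [-0.005, 0.925, 0.381, -0.005]
contact_force: [-0.5, -0.2, -0.8]
width: 0.0655
```

```bash
python3 -c "
from h import *
go([.6504,-.1675,.15],45)"
```

```text
p [ 0.6426 -0.1625  0.2096] shift mm [ 2.3  9.7 59.5] tilt 0.76 yaw 44.8 w 0.0655 t 35.78
shift in wanted frame [ 2.   9.  59.6]
rotvec [-0.7   0.29 -0.2 ]
```

>>> send_rows --plan '[{"linear": [0.002,0.009,0],"delta_rot": [-0.65,0.25,-0.2],"fingers": 0.06},{"linear": [0,0,0],"delta_rot": [0,0,0],"fingers": 0.06},{"linear": [0,0,0],"delta_rot": [0,0,0],"fingers": 0.06},{"linear": [0,0,0.015],"delta_rot": [0,0,0],"fingers": 0.06},{"linear": [0,0,0.015],"delta_rot": [0,0,0],"fingers": 0.06},{"linear": [0,0,0.015],"delta_rot": [0,0,0],"fingers": 0.06},{"linear": [0,0,0],"delta_rot": [0,0,0],"fingers": 0.06},{"linear": [0,0,0],"delta_rot": [0,0,0],"fingers": 0.06},{"linear": [0,0,0],"delta_rot": [0,0,0],"fingers": 0.06},{"linear": [0,0,0],"delta_rot": [0,0,0],"fingers": 0.06}]'

```text
clock: 36.62
position: [0.6532, -0.1653, 0.168]
ee_rot: [0.003, 0.923, 0.385, 0.003]
contact_force: [0.1, -0.2, -0.4]
width: 0.0653
```

```bash
python3 -c "
from h import *
go([.6504,-.1675,.1147],45)"
```

```text
p [ 0.6532 -0.1653  0.168 ] shift mm [-3.7 -0.8 53.3] tilt 0.46 yaw 45.3 w 0.0653 t 36.62
shift in wanted frame [-3.5 -0.4 53.3]
rotvec [ 0.41 -0.2   0.27]
```

>>> send_rows --plan '[{"linear": [-0.0035,-0.0004,0],"delta_rot": [0.4,-0.2,0.25],"fingers": 0.06},{"linear": [0,0,0],"delta_rot": [0,0,0],"fingers": 0.06},{"linear": [0,0,0.012],"delta_rot": [0,0,0],"fingers": 0.06},{"linear": [0,0,0.012],"delta_rot": [0,0,0],"fingers": 0.06},{"linear": [0,0,0.006],"delta_rot": [0,0,0],"fingers": 0.06},{"linear": [0,0,0],"delta_rot": [0,0,0],"fingers": 0.06},{"linear": [0,0,0],"delta_rot": [0,0,0],"fingers": 0.06},{"linear": [0,0,0],"delta_rot": [0,0,0],"fingers": 0.06},{"linear": [0,0,0],"delta_rot": [0,0,0],"fingers": 0.06}]'

```text
clock: 37.37
position: [0.6519, -0.1688, 0.1391]
ee_rot: [0.002, 0.924, 0.382, 0.002]
contact_force: [-0.2, 0.7, -1.2]
width: 0.0648
```

```bash
python3 -c "
from h import *
go([.6504,-.1675,.1147],45)"; python3 look.py g9 68 34 .0167
```

```text
p [ 0.6519 -0.1688  0.1391] shift mm [-0.2 -2.1 24.4] tilt 0.33 yaw 45.0 w 0.0648 t 37.37
shift in wanted frame [-0.2 -2.  24.4]
rotvec [ 0.31 -0.13 -0.04]
```

View pics/g9.png

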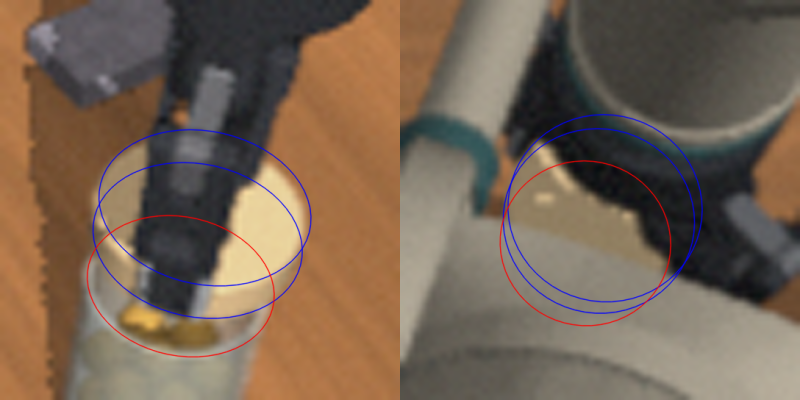

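>>> send_rows --plan '[{"linear": [-0.0002,-0.0018,0],"delta_rot": [0.3,-0.1,0],"fingers": 0.06},{"linear": [0,0,0],"delta_rot": [0,0,0],"fingers": 0.06},{"linear": [0,0,0],"delta_rot": [0,0,0],"fingers": 0.06},{"linear": [0,0,0.004],"delta_rot": [0,0,0],"fingers": 0.06},{"linear": [0,0,0.006],"delta_rot": [0,0,0],"fingers": 0.06},{"linear": [0,0,0],"delta_rot": [0,0,0],"fingers": 0.06},{"linear": [0,0,0],"delta_rot": [0,0,0],"fingers": 0.06},{"linear": [0,0,0],"delta_rot": [0,0,0],"fingers": 0.06}]'

```text
clock: 38.13
position: [0.6509, -0.1676, 0.1292]
ee_rot: [0.001, 0.924, 0.382, 0.001]
contact_force: [0.3, -0.6, -1.2]
width: 0.0654
```

```bash
python3 -c "
from h import *
go([.6504,-.1675,.1147],45)"
```

```text
p [ 0.6509 -0.1676  0.1292] shift mm [-0.3 -0.5 14.5] tilt 0.12 yaw 45.0 w 0.0654 t 38.13
shift in wanted frame [-0.3 -0.4 14.5]
rotvec [ 0.09 -0.08 -0.03]
```

>>> send_rows --plan '[{"linear": [-0.0003,-0.0004,0.004],"delta_rot": [0,0,0],"fingers": 0.06},{"linear": [0,0,0.004],"delta_rot": [0,0,0],"fingers": 0.06},{"linear": [0,0,0.003],"delta_rot": [0,0,0],"fingers": 0.06},{"linear": [0,0,0],"delta_rot": [0,0,0],"fingers": 0.06},{"linear": [0,0,0],"delta_rot": [0,0,0],"fingers": 0.06},{"linear": [0,0,0],"delta_rot": [0,0,0],"fingers": 0.06},{"linear": [0,0,0],"delta_rot": [0,0,0],"fingers": 0.06}]'

```text
clock: 38.72
position: [0.6503, -0.1675, 0.1166]
ee_rot: [0.0, 0.924, 0.382, 0.001]
contact_force: [0.7, 0.4, -0.2]
width: 0.0653
```

```bash
python3 -c "
from h import *
go([.6504,-.1675,.1147],45)"
```

```text
p [ 0.6503 -0.1675  0.1166] shift mm [0.1 0.1 1.9] tilt 0.08 yaw 45.0 w 0.0653 t 38.72
shift in wanted frame [0.1 0.1 1.9]
rotvec [ 0.05 -0.06 -0.03]
```

>>> send_rows --plan '[{"linear": [0,0,0.002],"delta_rot": [0,0,0],"fingers": 0.06},{"linear": [0,0,0],"delta_rot": [0,0,0],"fingers": 0.06},{"linear": [0,0,0],"delta_rot": [0,0,0],"fingers": 0.083},{"linear": [0,0,0],"delta_rot": [0,0,0],"fingers": 0.083},{"linear": [0,0,0],"delta_rot": [0,0,0],"fingers": 0.083},{"linear": [0,0,0],"delta_rot": [0,0,0],"fingers": 0.083},{"linear": [0,0,-0.02],"delta_rot": [0,0,0],"fingers": 0.083},{"linear": [0,0,-0.035],"delta_rot": [0,0,0],"fingers": 0.083},{"linear": [0,0,-0.035],"delta_rot": [0,0,0],"fingers": 0.083},{"linear": [0,0,-0.02],"delta_rot": [0,0,0],"fingers": 0.083},{"linear": [0,0,0],"delta_rot": [0,0,0],"fingers": 0.083},{"linear": [0,0,0],"delta_rot": [0,0,0],"fingers": 0.083}]'

```text
clock: 39.72
position: [0.6495, -0.1674, 0.2278]
ee_rot: [-0.001, 0.924, 0.382, -0.0]
contact_force: [1.0, 1.1, -0.9]
width: 0.083
```

>>> send_rows --plan '[{"linear": [0.02,-0.025,-0.005],"delta_rot": [0,0,0],"fingers": 0.083},{"linear": [0.02,-0.025,-0.005],"delta_rot": [0,0,0],"fingers": 0.083},{"linear": [0.02,-0.025,-0.005],"delta_rot": [0,0,0],"fingers": 0.083},{"linear": [0.02,-0.025,0],"delta_rot": [0,0,0],"fingers": 0.083},{"linear": [0.02,-0.025,0],"delta_rot": [0,0,0],"fingers": 0.083},{"linear": [0.02,-0.025,0],"delta_rot": [0,0,0],"fingers": 0.083},{"linear": [0.02,-0.025,0],"delta_rot": [0,0,0],"fingers": 0.083},{"linear": [0.02,-0.025,0],"delta_rot": [0,0,0],"fingers": 0.083},{"linear": [0.02,-0.025,0],"delta_rot": [0,0,0],"fingers": 0.083},{"linear": [0.02,-0.025,0],"delta_rot": [0,0,0],"fingers": 0.083},{"linear": [0.02,-0.025,0],"delta_rot": [0,0,0],"fingers": 0.083},{"linear": [0.02,-0.025,0],"delta_rot": [0,0,0],"fingers": 0.083}]'

```text
clock: 40.72
position: [0.6001, 0.222, 0.2208]
ee_rot: [-0.004, 0.926, 0.376, -0.015]
contact_force: [2.1, 0.4, -0.3]
width: 0.0828
```

>>> send_rows --plan '[{"linear": [0.02,-0.025,0],"delta_rot": [0,0,0],"fingers": 0.083},{"linear": [0.02,-0.02,0],"delta_rot": [0,0,0],"fingers": 0.083},{"linear": [0.01,-0.01,0],"delta_rot": [0,0,0],"fingers": 0.083},{"linear": [0,0,0],"delta_rot": [0,0,0],"fingers": 0.083},{"linear": [0,0,0],"delta_rot": [0,0,0],"fingers": 0.083},{"linear": [0,0,0],"delta_rot": [0,0,0],"fingers": 0.083}]'

```text
clock: 41.22
position: [0.5912, 0.304, 0.2096]
ee_rot: [-0.005, 0.925, 0.38, -0.023]
contact_force: [0.2, -0.7, 0.4]
width: 0.0829
```

Run:
```python
from ov import *
rows=[]
H={38:.052,48:.062,58:.072,68:.082}
for n in CI:
    i=manip.get_image(n);o=[]
    for d in J:
        x,y=J[d];c=proj([[x,y,.05]],n)[0].astype(int)
        cr=crop(i,n,*c,24,8,[]);
        cr2=crop(i,n,*c,24,8,[(ring(x,y,H[d]+.024,d/2000),(0,0,255)),(ring(x,y,H[d]+.008,d/2000),(255,0,0))])
        o.append(np.vstack([cv2.resize(cr,(200,150)),cv2.resize(cr2,(200,150))]))
    rows.append(np.hstack(o)); cv2.imwrite(f"pics/fin_{n}.png",i[:,:,::-1])
cv2.imwrite("pics/fin.png",np.vstack(rows))
go([.44,.29,.2])
```

```text
p [0.5915 0.3033 0.21  ] shift mm [-116.7  -96.5   17.2] tilt 2.71 yaw 44.6 w 0.0828 t 41.32
shift in wanted frame [-117.2  -96.9   10. ]
rotvec [-1.54  2.23 -0.03]
```

View pics/fin.png

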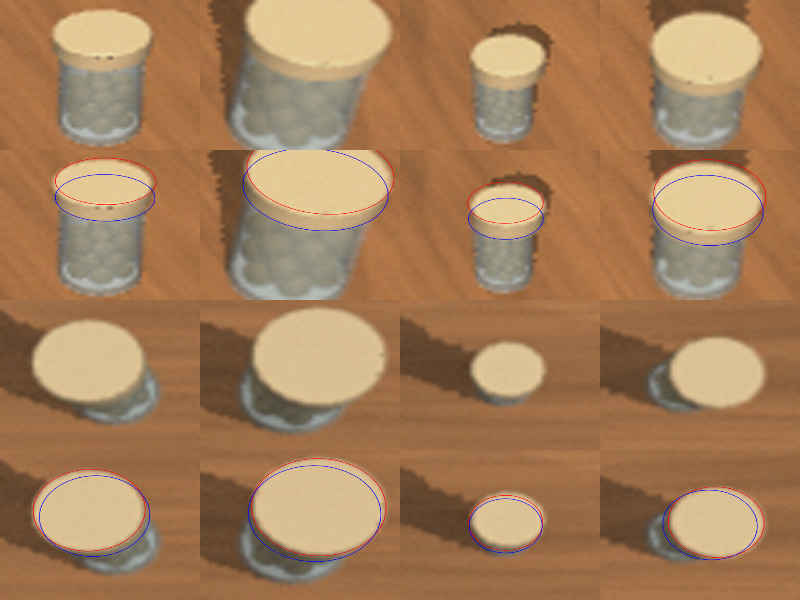

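View pics/fin_side.png

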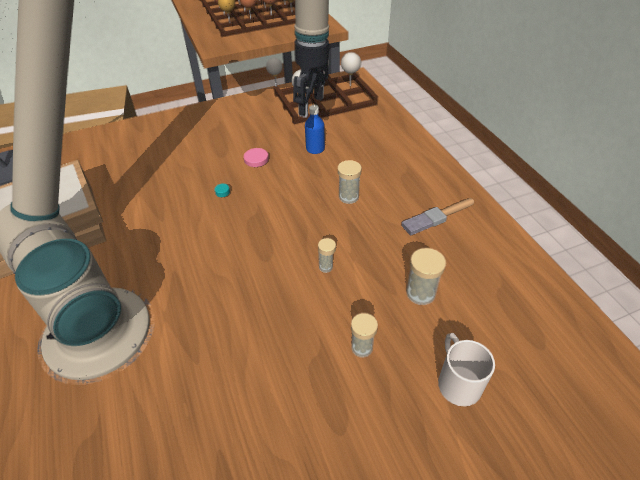

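```bash
python3 -c "
from rig import manip
s=manip.get_state();print(s['qd'].round(3));print(manip.sign_off())"
```

```text
[-0.005 -0.007 -0.011  0.004 -0.001  0.002]
the job is handed in; nothing more can be done
None
```

I took the stack apart from the top and put each of the four wooden lids on the jar it fits. I then moved the arm clear and handed the job in at about 41 s of the 120 s allowed.

- **Lids:** The last pictures from both cameras show all four lids lying flat. Their outlines match the expected seated height to about a pixel in the top view. In the side view they sit up to 1–2 pixels off, about the same for every lid, which I put down to camera calibration.
- **Jars and bystanders:** The jars stand upright at the positions I measured at the start. In the side picture the mug, glue bottle and both look-alike lids are where they were.
- **Forces:** The readings I took after each move stayed at about 2 N per axis or less.
- **Readings that disagreed:** The gripper read about 2–3 mm narrower than each lid. It was the same for every grasp and did not affect the fit.
- **Not conclusive:** Two stack position checks from the top camera were unreliable because the arm blocked its view, so I relied on the side camera there.

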